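# Set up a trimming chuck and stand a vase in it

## Robot

A 6-joint arm with a two-finger parallel gripper is mounted at the origin on the work surface; the furniture and walls round the work are solid. World frame = base frame: x ahead of the robot, y to its left, z up, the work surface at z = 0. Lengths are in m, angles in rad, forces in N, time in s.
With the tool pointing down it reaches from about 0.35 to 0.85 m from the base axis. Payload 8.1 kg.
Tool frame: the origin (TCP) lies on the centre line of the jaws, within the pads' length; the fingertips stand 17 mm ahead of it and the grasp point (between the pads) lies 2 mm behind it; x points along the fingers, z is the direction in which the jaws open and shut, and the axes are right-handed (so a half turn about x gives the same grasp; the last joint's range is limited). The gripper opens to 93 mm and grips with 3 to 60 N. Pads are 15 mm wide; open, the fingers measure 128 mm over their backs; the gripper's body (75 mm by 188 mm) begins 65 mm behind the grasp point.
Start: joints at [-0.085, 0.13, 1.488, -0, 1.523, -0.085], TCP at [0.6, 0, 0.207] pointing down, gripper open.
Joint ranges: [-2.96, 2.96], [-0.89, 2.26], [0.02, 2.5], [-1.34, 4.48], [0, 2.73], [-2.66, 2.66]. Speed limits (rad/s): [2.39, 2.39, 2.79, 3.14, 3.14, 3.14].

## Interface

Orientations are given as a rotation vector (axis times angle).
In Python, from plant import telemetry, optics, workorder gives the robot as it stands.
- The arm moves only by the shell command python3 -m inch 'ROWS' [FORCE]. ROWS is JSON, a list that holds one entry, the list of rows, each a list of 7 numbers: the shift along the tool's x, y, z in m, then the turn, a rotation vector about the tool's x, y, z in rad, then the opening, from 0 (shut) to 1 (fully open). In form: [[[tx, ty, tz, ax, ay, az, grip], ...]]. A call has 1 to 20 rows; each row shifts and turns the pose as measured when the row begins, along the tool's axes as they then stand; what a row does not reach is not made up. A row lasts 1/10 s, in which the tool goes at most 50 mm and 8.59 degrees, less where a joint would pass 70% of its speed; a pose out of reach is approached as far as the arm can. A call is refused whole if a number of a shift passes 0.05 or a number of a turn 0.15, either way. A call with a gripper value outside its range is refused whole. The fingers move at their own pace and stop on an object; FORCE is the grip in N (left out, the last holds). Time passes only in rows, so rows that do not move let the fingers close. It gives the time, the measured TCP pose, the force and the opening at its end, in the units of the state.
- telemetry.read_state(): the state, without advancing time (a new reading comes with each control period).
- optics.read_camera(name): name is "scene" or "side" or "wrist"; returns a dict with "frame" (400x640x3 uint8, blue, green, red), "fx", "fy", "cx", "cy" (pixels), "D" ([k1, k2, p1, p2, k3] as OpenCV has them; the pictures are not rectified), "rvec" (rotation vector, rad) and "tvec" (3), from world to camera coordinates, as OpenCV has them. Camera axes: x right, y down, z forward; pixel columns grow to the right and rows downward; lengths in m; the calibration is good to about 2 mm. A picture is of the moment at which its call begins. There is no depth.
- workorder.close_job(): hands the job in, once; it reports no verdict.
The state is a dict: "t": time; "q": joint angles; "dq": joint speeds; "joint_torque": joint torques, N m; "tool_pos": TCP position; "orientation": TCP orientation; "force": force on the tool from outside, world axes, zero at the start; "wrist_torque": the same for the moment, N m; "opening": finger opening in m.
Only numpy, scipy, OpenCV 4.12 (cv2) and the standard library are available. Lean on these libraries where they do the work, as an engineer would, in place of code of your own. Each camera call takes 0.05 s, during which the arm holds its last target. There are 200 camera calls.

## Task

Set up the trimming chuck: take every clamping post out of the wooden rack and give each a slot of its own in the metal board - drop its T head through the wide opening at the slot's outer end, slide it to the inner end and turn it a quarter turn so that the wing stands square across the slot and the post is locked. Only then stand the clay vase upright in the middle of the board, between the posts; it is fragile, so grip it with less than 12 N, and let it go. Leave the glaze pot, the white jar and the wooden rib where they are.

Things in the scene. Friction and masses are not known exactly. Their poses are not given: they have to be found in the camera images.
- chuck_board: Chuck board: square aluminium board 262 x 262 mm, 26 mm high, fixed to the table. Origin: centre of its underside; x, y along its sides. Four identical straight slots run outward from the middle along its +x, +y, -x, -y: slot 0, 1, 2, 3. Each is 16 mm wide, closed at its inner end; its outer end widens to a rectangular opening 40 mm (along the slot) x 25.5 mm.
- board_middle (a point): Middle of the board's flat top face, marked by thin rings; axes as the board. Inside, the board is hollow: top 8 mm thick, hollow 14 mm high. Under each slot, from 21 mm outside home outwards, ribs leave a channel 25.5 mm wide, so a head turned across at home cannot slide out; at home there is room for a head to turn.
- slot0_home (a point): Slot 0: point on the board's top face where the axis of a post stands when it is at the slot's inner end (56 mm from the middle). x points outward along the slot, y across it, z up.
- slot0_opening (a point): Slot 0: centre of the wide opening at the slot's outer end, on the board's top face (103 mm from the middle, 47 mm outward from home). Axes as for home.
- slot1_home (a point): Slot 1: point on the board's top face where the axis of a post stands when it is at the slot's inner end (56 mm from the middle). x points outward along the slot, y across it, z up.
- slot1_opening (a point): Slot 1: centre of the wide opening at the slot's outer end, on the board's top face (103 mm from the middle, 47 mm outward from home). Axes as for home.
- slot2_home (a point): Slot 2: point on the board's top face where the axis of a post stands when it is at the slot's inner end (56 mm from the middle). x points outward along the slot, y across it, z up.
- slot2_opening (a point): Slot 2: centre of the wide opening at the slot's outer end, on the board's top face (103 mm from the middle, 47 mm outward from home). Axes as for home.
- slot3_home (a point): Slot 3: point on the board's top face where the axis of a post stands when it is at the slot's inner end (56 mm from the middle). x points outward along the slot, y across it, z up.
- slot3_opening (a point): Slot 3: centre of the wide opening at the slot's outer end, on the board's top face (103 mm from the middle, 47 mm outward from home). Axes as for home.
- post0_grip (a point): Clamping post 0 (posts are all alike, fit any slot and may be absent). 79 mm tall, 120 g: on top a flat steel wing 44 mm (x) x 12 mm (y) x 40 mm high, below it a round black pad 36 mm across, 18 mm high, whose underside rests on rack or board. This point: on the axis in the wing, 46 mm above the pad's underside, 14 mm below the wing's top. z up, x along the wing.
- post1_grip (a point): Clamping post 1, like post 0. Below the pad: a neck 11 mm across and a T head 34 mm (x, same way as the wing) x 20 mm (y) x 8 mm, its underside 19 mm below the pad's underside, 65 mm below this point. The head passes the opening only with the wing along the slot, and slides along the channel only so.
- post2_grip (a point): Clamping post 2, like post 0. At the start the posts hang in the rack, pad on its top, wing along the rack's length. At the slot's inner end a post turns freely either way, with no stop; with the wing across the slot it is locked and stays upright when let go.
- post3_grip (a point): Clamping post 3, like post 0.
- post_rack: Wooden rack 262 (its x) x 72 x 30 mm, fixed to the table, with four rectangular holes 66 mm apart in a row along its x, in which the posts hang. Origin: centre of its underside.
- vase_centre (a point): Unglazed clay vase, hollow, 112 mm tall, about 200 g, with a thick heavy foot 68 mm across that tapers upward, neck 44 mm across from 14 to 44 mm above this point, mouth 50 mm. This point: on its axis half-way up, 56 mm above its foot; z up. Fragile: grip it with less than 12 N.
- clay_vase: The same vase, at the centre of its foot. With the posts home there are about 4 mm between their pads and its foot; their wings reach 60 mm above the board, so it is best held by the neck, above them.
- glaze_pot_a: Bystander: small glaze pot, 48 mm across, 53 mm high. Origin: centre of its underside.
- jar_tall: Bystander: white jar, 83 mm across, 124 mm high. Origin: centre of its underside.
- rib: Bystander: flat wooden rib, 44 x 100 x 9 mm, lying. Origin: centre of its underside.
Mind the look-alikes: they are no part of the job. What is shaped like the part that bears post3_grip but red is not meant.

How it is judged:
On the way, in this order (a step that is already met when the one before it is completed fails the run):
1. every post stands at the inner end of a slot, locked across it, while the vase is still to come (((horizontal distance between post0_grip and slot0_home below 0.008 m and z of post0_grip in the frame of slot0_home between 0.041 and 0.0505 m and angle between the x axis of post0_grip and the y axis of slot0_home, either way round below 0.3 rad and angle between post0_grip's own z axis and vertical below 0.12 rad) or (horizontal distance between post0_grip and slot1_home below 0.008 m and z of post0_grip in the frame of slot1_home between 0.041 and 0.0505 m and angle between the x axis of post0_grip and the y axis of slot1_home, either way round below 0.3 rad and angle between post0_grip's own z axis and vertical below 0.12 rad) or (horizontal distance between post0_grip and slot2_home below 0.008 m and z of post0_grip in the frame of slot2_home between 0.041 and 0.0505 m and angle between the x axis of post0_grip and the y axis of slot2_home, either way round below 0.3 rad and angle between post0_grip's own z axis and vertical below 0.12 rad) or (horizontal distance between post0_grip and slot3_home below 0.008 m and z of post0_grip in the frame of slot3_home between 0.041 and 0.0505 m and angle between the x axis of post0_grip and the y axis of slot3_home, either way round below 0.3 rad and angle between post0_grip's own z axis and vertical below 0.12 rad)) and ((horizontal distance between post1_grip and slot0_home below 0.008 m and z of post1_grip in the frame of slot0_home between 0.041 and 0.0505 m and angle between the x axis of post1_grip and the y axis of slot0_home, either way round below 0.3 rad and angle between post1_grip's own z axis and vertical below 0.12 rad) or (horizontal distance between post1_grip and slot1_home below 0.008 m and z of post1_grip in the frame of slot1_home between 0.041 and 0.0505 m and angle between the x axis of post1_grip and the y axis of slot1_home, either way round below 0.3 rad and angle between post1_grip's own z axis and vertical below 0.12 rad) or (horizontal distance between post1_grip and slot2_home below 0.008 m and z of post1_grip in the frame of slot2_home between 0.041 and 0.0505 m and angle between the x axis of post1_grip and the y axis of slot2_home, either way round below 0.3 rad and angle between post1_grip's own z axis and vertical below 0.12 rad) or (horizontal distance between post1_grip and slot3_home below 0.008 m and z of post1_grip in the frame of slot3_home between 0.041 and 0.0505 m and angle between the x axis of post1_grip and the y axis of slot3_home, either way round below 0.3 rad and angle between post1_grip's own z axis and vertical below 0.12 rad)) and ((horizontal distance between post2_grip and slot0_home below 0.008 m and z of post2_grip in the frame of slot0_home between 0.041 and 0.0505 m and angle between the x axis of post2_grip and the y axis of slot0_home, either way round below 0.3 rad and angle between post2_grip's own z axis and vertical below 0.12 rad) or (horizontal distance between post2_grip and slot1_home below 0.008 m and z of post2_grip in the frame of slot1_home between 0.041 and 0.0505 m and angle between the x axis of post2_grip and the y axis of slot1_home, either way round below 0.3 rad and angle between post2_grip's own z axis and vertical below 0.12 rad) or (horizontal distance between post2_grip and slot2_home below 0.008 m and z of post2_grip in the frame of slot2_home between 0.041 and 0.0505 m and angle between the x axis of post2_grip and the y axis of slot2_home, either way round below 0.3 rad and angle between post2_grip's own z axis and vertical below 0.12 rad) or (horizontal distance between post2_grip and slot3_home below 0.008 m and z of post2_grip in the frame of slot3_home between 0.041 and 0.0505 m and angle between the x axis of post2_grip and the y axis of slot3_home, either way round below 0.3 rad and angle between post2_grip's own z axis and vertical below 0.12 rad)) and ((horizontal distance between post3_grip and slot0_home below 0.008 m and z of post3_grip in the frame of slot0_home between 0.041 and 0.0505 m and angle between the x axis of post3_grip and the y axis of slot0_home, either way round below 0.3 rad and angle between post3_grip's own z axis and vertical below 0.12 rad) or (horizontal distance between post3_grip and slot1_home below 0.008 m and z of post3_grip in the frame of slot1_home between 0.041 and 0.0505 m and angle between the x axis of post3_grip and the y axis of slot1_home, either way round below 0.3 rad and angle between post3_grip's own z axis and vertical below 0.12 rad) or (horizontal distance between post3_grip and slot2_home below 0.008 m and z of post3_grip in the frame of slot2_home between 0.041 and 0.0505 m and angle between the x axis of post3_grip and the y axis of slot2_home, either way round below 0.3 rad and angle between post3_grip's own z axis and vertical below 0.12 rad) or (horizontal distance between post3_grip and slot3_home below 0.008 m and z of post3_grip in the frame of slot3_home between 0.041 and 0.0505 m and angle between the x axis of post3_grip and the y axis of slot3_home, either way round below 0.3 rad and angle between post3_grip's own z axis and vertical below 0.12 rad))), for 0.2 s.
2. the vase stands in the middle of the board and is released (horizontal distance between vase_centre and board_middle below 0.01 m and z of vase_centre in the frame of board_middle between 0.052 and 0.06 m and angle between vase_centre's own z axis and vertical below 0.08 rad and contact force between the fingers and clay_vase below 0.1 N), for 0.2 s.
At the end, for the whole second after the job is handed in: Every post present stands with its pad on the board within 8 mm of the home point of a slot, its wing within 17 degrees of square across the slot, upright; the vase stands released, upright and at rest on the board within 10 mm of its middle (all of step 1 and all of step 2 and linear speed of clay_vase below 0.02 m/s); the robot touches nothing.
It fails at once if the clay vase was squeezed too hard (grip well over 12 N) (contact force between the fingers and clay_vase above 34 N).
It fails at once if a bystander was moved more than 30 mm (distance of any of glaze_pot_a, jar_tall, rib from where it was at the start of the episode above 0.03 m).
Of post0, post1, post2, post3 only 3 to 4 are there at a start; the rules pass over those that are not, and their reading is None.
At some moment in a run one of clay_vase may be knocked a few centimetres aside while the robot is not near it.
It also fails if it takes over 208 s, if anything falls off the work surface, if the arm or the gripper's body presses on something with over 40 N, if the wrist force passes 120 N, or if a joint passes its speed limit or range.

## Working session

There is one attempt and no reset: what is moved stays moved. The work goes in short steps, Python scripts to look and compute and a shell command to move; the robot and the scene stay as the last step left them, time stands still between calls to the robot, and variables do not carry over. Pictures are saved under pics/ and viewed, on a budget of 14 in all, crops included, one or two more only if the job needs it, and the job is handed in when it is done.

```bash
mkdir -p pics; ls
cat > h.py <<'E'
import numpy as np, cv2
from plant import telemetry, optics, workorder
from scipy.spatial.transform import Rotation as R
def cam(n):
    return optics.read_camera(n)
def K(c): return np.array([[c['fx'],0,c['cx']],[0,c['fy'],c['cy']],[0,0,1.]])
def ray(c,uv):
    uv=np.array(uv,float).reshape(-1,1,2)
    p=cv2.undistortPoints(uv,K(c),np.array(c['D'],float)).reshape(-1,2)
    Rm=cv2.Rodrigues(np.array(c['rvec'],float))[0]; t=np.array(c['tvec'],float).ravel()
    o=-Rm.T@t; d=np.c_[p,np.ones(len(p))]@Rm
    return o,d
def onz(c,uv,z):
    o,d=ray(c,uv); s=(z-o[2])/d[:,2]; return o+d*s[:,None]
def proj(c,P):
    return cv2.projectPoints(np.array(P,float).reshape(-1,1,3),np.array(c['rvec'],float),np.array(c['tvec'],float),K(c),np.array(c['D'],float))[0].reshape(-1,2)
def st():
    s=telemetry.read_state(); Rm=R.from_rotvec(s['orientation']).as_matrix()
    print('t',s['t'],'tcp',np.round(s['tool_pos'],4),'F',np.round(s['force'],2),'open',round(float(s['opening']),4),'q',np.round(s['q'],3)); print(np.round(Rm,3)); return s,Rm
def togo(x,y,z,yaw=None):
    "remaining shift in tool axes, and turn about tool x so that jaw axis (z) has heading yaw (mod pi)"
    s,Rm=st(); d=Rm.T@(np.array([x,y,z])-s['tool_pos']); print('shift',np.round(d,4))
    if yaw is not None:
        h=np.arctan2(Rm[1,2],Rm[0,2]); e=(yaw-h+np.pi/2)%np.pi-np.pi/2
        print('heading',round(h,4),'turn world z',round(e,4),'=> ax',round(e*np.sign(Rm[2,0]),4))
E
python3 - <<'E'
from h import *
import pickle
st()
for n in('scene','side','wrist'):
    c=cam(n);pickle.dump(c,open(n+'0.pkl','wb'));cv2.imwrite(f'pics/{n}0.png',c['frame'])
E
```

```text
pics
t 0.0 tcp [5.994e-01 1.000e-04 2.062e-01] F [ 0.27 -0.06  0.08] open 0.0931 q [-0.085  0.131  1.489 -0.     1.523 -0.085]
[[-0.002 -0.     1.   ]
 [ 0.     1.     0.   ]
 [-1.     0.    -0.002]]
```

View pics/scene0.png

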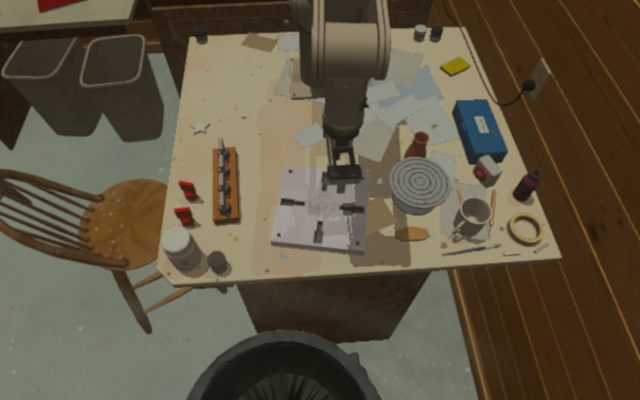

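View pics/side0.png

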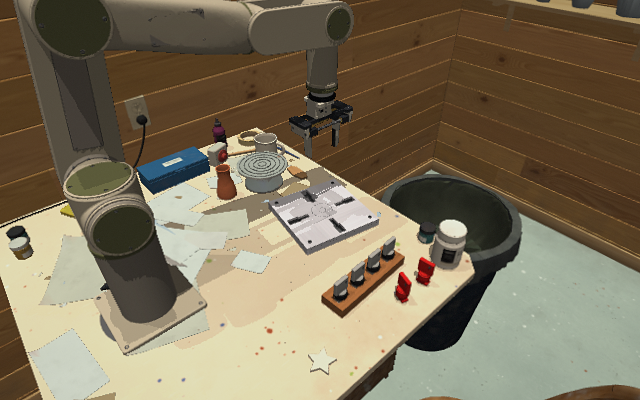

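View pics/wrist0.png

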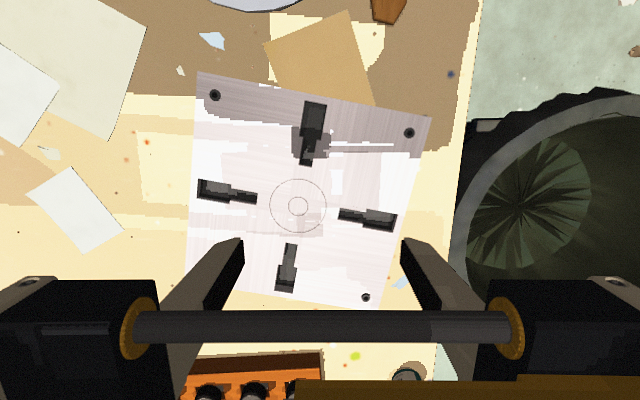

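The scene picture shows the board rings at about (325,203). The rack holds 4 posts at about (222,147), (224,168), (225,190) and (226,212). The vase is terracotta, at (417,145).

Possible mix-ups:
- **Posts:** the red look-alikes at (187,190) and (183,214) are not wanted.
- **Vase:** the mug at (473,217), the dark bottle at (526,186) and the brown rib at (411,234) are not it.

I choose the grey posts in the rack and the terracotta vase.

Run:
```python
from h import *
import pickle
C={n:pickle.load(open(n+'0.pkl','rb')) for n in('scene','side','wrist')}
w=C['wrist']
print('rings',onz(w,[298,206],.026))
g=cv2.cvtColor(w['frame'],cv2.COLOR_BGR2GRAY)
m=(g<75).astype(np.uint8)
m[:,:180]=0;m[:,410:]=0;m[:75]=0;m[300:]=0
n,l,s,ce=cv2.connectedComponentsWithStats(m)
for i in range(1,n):
    if s[i,4]>150:
        pts=np.c_[np.nonzero(l==i)[::-1]]; X=onz(w,pts.astype(float),.026)[:,:2].astype(np.float32)
        print(s[i],'minrect',cv2.minAreaRect(X))
# rack in scene/side
def comp(c,lo,hi,roi):
    h=cv2.cvtColor(c['frame'],cv2.COLOR_BGR2HSV); m=cv2.inRange(h,lo,hi); k=np.zeros_like(m); x0,y0,x1,y1=roi;k[y0:y1,x0:x1]=1
    return m*k
for n,roi in(('scene',(205,130,245,230)),('side',(310,240,415,320))):
    c=C[n]; m=comp(c,(5,120,60),(18,255,255),roi)
    p=np.c_[np.nonzero(m)[::-1]].astype(np.int32); r=cv2.minAreaRect(p); print(n,'rackbox',cv2.boxPoints(r).round(1).tolist(), onz(c,cv2.boxPoints(r),.03).round(3).tolist())
for n,roi in(('scene',(400,120,440,165)),('side',(205,155,245,205))):
    c=C[n]; m=comp(c,(0,110,40),(14,255,255),roi)
    x,y,W,H=cv2.boundingRect(m); print(n,'vase',x,y,W,H)
# crops
a=cv2.resize(C['scene']['frame'][120:290,150:260],None,fx=3.4,fy=3.4,interpolation=cv2.INTER_CUBIC)
b=cv2.resize(C['side']['frame'][220:330,310:470],None,fx=2.6,fy=2.6,interpolation=cv2.INTER_CUBIC)
o=np.zeros((578,800,3),np.uint8);o[:a.shape[0],:a.shape[1]]=a;o[:b.shape[0],380:380+b.shape[1]]=b
v=cv2.resize(C['scene']['frame'][120:170,390:450],None,fx=4,fy=4);o[300:500,380:620]=v
cv2.imwrite('pics/crop0.png',o)
```

```text
rings [[ 0.5704645  -0.03344892  0.026     ]]
[ 299  101   28   65 1076] minrect ((0.5861136317253113, 0.05219744145870209), (0.07081513106822968, 0.02486094832420349), 78.74927520751953)
[197 179  60  25 576] minrect ((0.48504766821861267, -0.017059221863746643), (0.02332885004580021, 0.0712326243519783), 79.32855224609375)
[338 211  59  21 502] minrect ((0.6554714441299438, -0.049125347286462784), (0.02311902679502964, 0.07039974629878998), 79.51129913330078)
[ 180  238   65   62 2408] minrect ((0.4623158276081085, -0.12929120659828186), (0.12318089604377747, 0.06087289750576019), 47.34690856933594)
[400 238  10  44 295] minrect ((0.7066423892974854, -0.10704249143600464), (0.011601964011788368, 0.06232123821973801), 4.661918640136719)
[275 265  20  28 223] minrect ((0.5514010787010193, -0.1341613531112671), (0.037711888551712036, 0.02385704033076763), 79.25474548339844)
scene rackbox [[213.0, 147.0], [238.0, 147.0], [238.0, 223.0], [213.0, 223.0]] [[0.332, -0.363, 0.03], [0.338, -0.283, 0.03], [0.615, -0.276, 0.03], [0.61, -0.347, 0.03]]
side rackbox [[318.0, 299.1000061035156], [371.29998779296875, 230.60000610351562], [426.20001220703125, 273.29998779296875], [372.8999938964844, 341.79998779296875]] [[0.319, -0.299, 0.03], [0.611, -0.213, 0.03], [0.593, -0.43, 0.03], [0.331, -0.475, 0.03]]
scene vase 404 132 25 26
side vase 215 155 22 45
```

View pics/crop0.png

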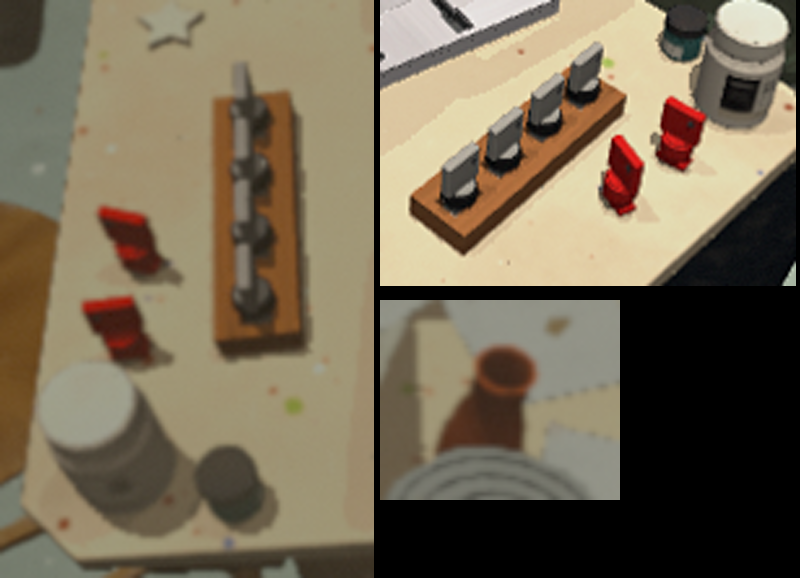

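The crop shows four grey posts in the rack and two red decoys beside it, outside the rack. Board centre comes out at (0.570,-0.033) with slot heading -0.186. Next I go above the rack.

```bash
python3 -m inch '[[[0,-0.032,-0.0125,0,0,0,1],[0,-0.032,-0.0125,0,0,0,1],[0,-0.032,-0.0125,0,0,0,1],[0,-0.032,-0.0125,0,0,0,1],[0,-0.032,-0.0125,0,0,0,1],[0,-0.032,-0.0125,0,0,0,1],[0,-0.032,-0.0125,0,0,0,1],[0,-0.032,-0.0125,0,0,0,1],[0,-0.032,-0.0125,0,0,0,1],[0,-0.032,-0.0125,0,0,0,1]]]'
python3 -m inch '[[[0,0,0,0.143,0,0,1],[0,0,0,0.143,0,0,1],[0,0,0,0.143,0,0,1],[0,0,0,0.143,0,0,1],[0,0,0,0.143,0,0,1],[0,0,0,0.143,0,0,1],[0,0,0,0.143,0,0,1],[0,0,0,0.143,0,0,1],[0,0,0,0.143,0,0,1],[0,0,0,0.143,0,0,1],[0,0,0,0.143,0,0,1],[0,0,0,0,0,0,1]]]'
python3 - <<'E'
from h import *
import pickle
st();c=cam('wrist');pickle.dump(c,open('wrist1.pkl','wb'));cv2.imwrite('pics/wrist1.png',c['frame'])
print(ray(c,[320,200]))
E
```

```text
t: 1.15
tool_pos: [0.4698, -0.3263, 0.2024]
orientation: [-0.004, 1.577, 0.009]
force: [0.8, 0.8, 0.6]
opening: 0.093
t: 2.35
tool_pos: [0.4641, -0.3304, 0.1969]
orientation: [1.255, 1.195, -1.263]
force: [0.0, 0.2, 0.7]
opening: 0.0929
t 2.35 tcp [ 0.4641 -0.3304  0.1969] F [0.02 0.18 0.68] open 0.0929 q [-0.707  0.071  1.571 -0.003  1.516  0.928]
[[-0.014  0.998 -0.064]
 [ 0.008 -0.064 -0.998]
 [-1.    -0.015 -0.008]]
(array([ 0.54913519, -0.33637889,  0.37303704]), array([[-0.30304876,  0.03194904, -0.95246512]]))
```

View pics/wrist1.png

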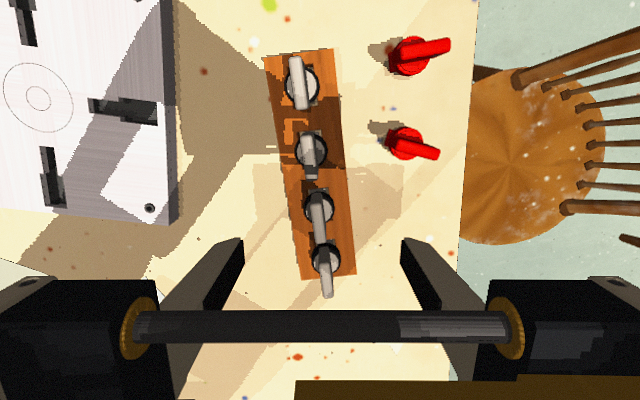

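Rack top corners are at about (263,57), (333,49), (356,274) and (301,280), and the four post pads at about (300,85), (311,150), (318,207) and (325,258). Next I fit the rack outline.

Run:
```python
from h import *
import pickle
c=pickle.load(open('wrist1.pkl','rb'))
print(onz(c,[[263,57],[333,49],[356,274],[301,280]],.03).round(4))
h=cv2.cvtColor(c['frame'],cv2.COLOR_BGR2HSV); m=cv2.inRange(h,(4,130,60),(20,255,255)); k=np.zeros_like(m);k[45:285,255:360]=1;m*=k
m=cv2.morphologyEx(m,cv2.MORPH_OPEN,np.ones((3,3)))
X=onz(c,np.c_[np.nonzero(m)[::-1]].astype(float),.03)[:,:2].astype(np.float32)
r=cv2.minAreaRect(X);print(r);print(cv2.boxPoints(r))
# pads: black mask, pad top z .048 ring
b=cv2.boxPoints(r); print('wing tops z .108'); print(onz(c,[[289.5,58],[303,107.5],[306,143],[310,178]],.108).round(4))
# wing-top pixel mask
s=cv2.inRange(h,(0,0,110),(180,60,255))*k
n,l,stt,ce=cv2.connectedComponentsWithStats(s)
for i in range(1,n):
    if stt[i,4]>80: print(stt[i],ce[i].round(1), onz(c,[ce[i]],.108).round(4))
```

```text
[[ 0.5959 -0.277   0.03  ]
 [ 0.5987 -0.3484  0.03  ]
 [ 0.3387 -0.3641  0.03  ]
 [ 0.3341 -0.2935  0.03  ]]
((0.46707552671432495, -0.3202114403247833), (0.26204609870910645, 0.07344412058591843), 3.5635085105895996)
[[ 0.33402336 -0.29170412]
 [ 0.33858824 -0.3650062 ]
 [ 0.6001277  -0.34871876]
 [ 0.5955628  -0.27541667]]
wing tops z .108
[[ 0.5833 -0.3112  0.108 ]
 [ 0.5457 -0.3187  0.108 ]
 [ 0.5166 -0.3189  0.108 ]
 [ 0.4858 -0.32    0.108 ]]
[ 255   45  105   45 1388] [318.3  57.5] [[ 0.5822 -0.3338  0.108 ]]
[287  56  21  54 769] [297.   82.8] [[ 0.5649 -0.3155  0.108 ]]
[305  70  12  30 205] [310.7  83.8] [[ 0.5634 -0.3264  0.108 ]]
[297 135  19  32 400] [306.5 150. ] [[ 0.5106 -0.3189  0.108 ]]
[350 143  10  20 151] [355.2 151.9] [[ 0.5064 -0.3606  0.108 ]]
[255 154  25  11 211] [266.7 158.5] [[ 0.5054 -0.2837  0.108 ]]
[323 199   9  22 130] [326.8 209.3] [[ 0.4555 -0.3331  0.108 ]]
[310 204  16  40 410] [317.8 223. ] [[ 0.4425 -0.324   0.108 ]]
[330 253   8  19 108] [333.4 261.7] [[ 0.4014 -0.3364  0.108 ]]
[341 259  19  26 164] [353.2 277.1] [[ 0.3832 -0.3549  0.108 ]]
[319 263  13  22 218] [325. 274.] [[ 0.3883 -0.3274  0.108 ]]
```

```bash
cat >> h.py <<'E'
def go(x,y,z,h,n=1):
    "shift/turn to go in tool axes to a tool-down pose with jaw heading h, per row when split over n rows"
    s,Rm=st(); zc=np.array([np.cos(h),np.sin(h),0]); xc=np.array([0,0,-1.]); D=np.c_[xc,np.cross(zc,xc),zc]
    print('shift',np.round(Rm.T@(np.array([x,y,z])-s['tool_pos'])/n,4),'turn',np.round(R.from_matrix(Rm.T@D).as_rotvec()/n,4))
B=np.array([.5703,-.0333]); A=-.186
def slot(k,r): a=A+k*np.pi/2; return B+r*np.array([np.cos(a),np.sin(a)])
E
python3 - <<'E'
from h import *
go(.5655,-.3140,.150,-1.509,4)
for k in range(4): print(k,slot(k,.056).round(4),slot(k,.103).round(4))
E
```

```text
t 2.4 tcp [ 0.4641 -0.3303  0.1969] F [-0.51  0.91 -0.6 ] open 0.093 q [-0.707  0.071  1.571 -0.003  1.516  0.923]
[[-0.014  0.998 -0.059]
 [ 0.009 -0.059 -0.998]
 [-1.    -0.015 -0.008]]
shift [ 0.0114  0.0252 -0.0055] turn [-0.0301 -0.0022  0.0035]
0 [ 0.6253 -0.0437] [ 0.6715 -0.0523]
1 [0.5807 0.0217] [0.5893 0.0679]
2 [ 0.5153 -0.0229] [ 0.4691 -0.0143]
3 [ 0.5599 -0.0883] [ 0.5513 -0.1345]
```

```bash
python3 -m inch '[[[0.011,0.025,-0.0055,-0.03,-0.002,0.0035,0.6],[0.011,0.025,-0.0055,-0.03,-0.002,0.0035,0.6],[0.011,0.025,-0.0055,-0.03,-0.002,0.0035,0.6],[0.011,0.025,-0.0055,-0.03,-0.002,0.0035,0.6],[0,0,0,0,0,0,0.6],[0,0,0,0,0,0,0.6]]]'
python3 - <<'E'
from h import *
go(.5655,-.3140,.078,-1.509)
c=cam('wrist');cv2.imwrite('pics/wrist2.png',c['frame'])
E
```

```text
t: 3.0
tool_pos: [0.5663, -0.3085, 0.1502]
orientation: [1.14, 1.252, -1.141]
force: [0.1, -0.7, 0.7]
opening: 0.0564
t 3.0 tcp [ 0.5663 -0.3085  0.1502] F [ 0.08 -0.67  0.7 ] open 0.0564 q [-0.578  0.281  1.421 -0.     1.44   0.9  ]
[[-0.     0.996  0.092]
 [-0.     0.092 -0.996]
 [-1.    -0.     0.   ]]
shift [ 0.0722 -0.0013  0.0054] turn [0.0308 0.     0.0004]
```

View pics/wrist2.png

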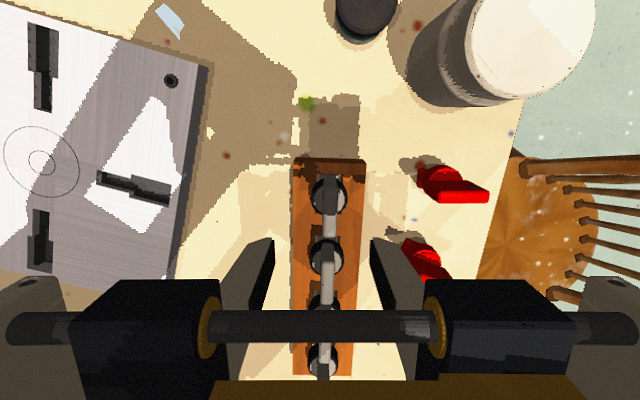

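The view confirms the jaws are over the first post: its pad is at (328,195) and its wing lies between the fingers. Next I descend and grip.

```bash
python3 -m inch '[[[0.018,0,0.0014,0.008,0,0,0.6],[0.018,0,0.0014,0.008,0,0,0.6],[0.018,0,0.0014,0.008,0,0,0.6],[0.018,-0.001,0.0014,0.007,0,0,0.6],[0,0,0,0,0,0,0.6]]]'
python3 - <<'E'
from h import *
go(.5655,-.3140,.078,-1.509)
c=cam('wrist');print(proj(c,[[.5655,-.314,.108],[.5855,-.3128,.108],[.5655,-.314,.048]]).round())
g=c['frame'];cv2.imwrite('pics/wrist3.png',g[100:330,220:440])
E
```

```text
t: 3.55
tool_pos: [0.5636, -0.318, 0.0811]
orientation: [1.162, 1.233, -1.162]
force: [0.3, 0.0, 0.0]
opening: 0.0559
t 3.55 tcp [ 0.5636 -0.318   0.0811] F [0.26 0.02 0.02] open 0.0559 q [-5.920e-01  3.370e-01  1.484e+00 -1.000e-03  1.316e+00  9.160e-01]
[[ 0.004  0.998  0.063]
 [-0.004  0.063 -0.998]
 [-1.     0.004  0.004]]
shift [ 0.0031  0.0021 -0.0039] turn [ 0.0008  0.004  -0.0036]
[[316. 261.]
 [316. 227.]
 [317. 222.]]
```

View pics/wrist3.png

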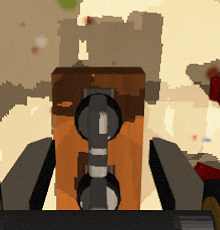

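The near view shows P1's pad at about (317,215) against the predicted (317,222), which agrees to a few mm. The wing is between the fingers, so I close on it and lift.

```bash
python3 -m inch '[[[0.003,0.002,-0.003,0,0.004,-0.0036,0.6],[0,0,0,0,0,0,0.0],[0,0,0,0,0,0,0],[0,0,0,0,0,0,0],[0,0,0,0,0,0,0],[0,0,0,0,0,0,0],[0,0,0,0,0,0,0]]]' 30
python3 - <<'E'
from h import *
go(.5655,-.3140,.14,-1.509)
E
```

```text
t: 4.3
tool_pos: [0.5689, -0.3173, 0.0864]
orientation: [1.162, 1.228, -1.159]
force: [-0.2, -0.3, -0.5]
opening: 0.0126
t 4.3 tcp [ 0.5689 -0.3173  0.0864] F [-0.16 -0.29 -0.55] open 0.0126 q [-0.587  0.338  1.472  0.     1.321  0.919]
[[ 0.009  0.998  0.064]
 [-0.006  0.064 -0.998]
 [-1.     0.008  0.006]]
shift [-0.0537 -0.0027 -0.0032] turn [ 0.0021  0.0062 -0.0082]
```

I had the wing top at 0.108, but it is at 0.090, and the arm also drifted up. The grip is too high, so I reopen, go lower and grip again.

```bash
python3 -m inch '[[[0,0,0,0,0,0,0.4],[0,0,0,0,0,0,0.4],[0.005,-0.002,-0.002,0,0.005,-0.006,0.4],[0.005,0,0,0,0,0,0.4]]]'
python3 - <<'E'
from h import *
go(.5655,-.3140,.073,-1.509)
E
```

```text
t: 4.7
tool_pos: [0.5671, -0.3155, 0.0765]
orientation: [1.162, 1.236, -1.161]
force: [0.2, 0.2, -0.0]
opening: 0.0367
t 4.7 tcp [ 0.5671 -0.3155  0.0765] F [ 0.24  0.18 -0.01] open 0.0367 q [-0.587  0.348  1.478  0.     1.312  0.92 ]
[[ 0.003  0.998  0.064]
 [-0.001  0.064 -0.998]
 [-1.     0.003  0.001]]
shift [ 0.0035 -0.0015 -0.0016] turn [ 0.0023  0.0015 -0.0026]
```

```bash
python3 -m inch '[[[0.0035,-0.0015,-0.0015,0,0.0015,-0.0026,0.4],[0,0,0,0,0,0,0.0],[0,0,0,0,0,0,0],[0,0,0,0,0,0,0],[0,0,0,0,0,0,0]]]' 40
python3 - <<'E'
from h import *
go(.5655,-.3140,.14,-1.509)
E
```

```text
t: 5.2
tool_pos: [0.5643, -0.3134, 0.0705]
orientation: [1.162, 1.242, -1.163]
force: [0.3, 0.8, -0.9]
opening: 0.0113
t 5.2 tcp [ 0.5643 -0.3134  0.0705] F [ 0.33  0.77 -0.89] open 0.0113 q [-0.586  0.352  1.486 -0.     1.307  0.921]
[[-0.003  0.998  0.064]
 [ 0.002  0.064 -0.998]
 [-1.    -0.003 -0.002]]
shift [-0.0695  0.001   0.0006] turn [ 0.0022 -0.0019  0.0026]
```

Gripped at the right height. I lift and carry it to slot 1's opening, the farthest slot.

```bash
python3 -m inch '[[[-0.025,0,0,0,0,0,0],[-0.03,0,0,0,0,0,0],[-0.03,0,0,0,0,0,0],[0,0.005,-0.038,0,0,0,0],[0,0.005,-0.038,0,0,0,0],[0,0.005,-0.038,0,0,0,0],[0,0.005,-0.038,0,0,0,0],[0,0.005,-0.038,0,0,0,0],[0,0.005,-0.038,0,0,0,0],[0,0.005,-0.038,0,0,0,0],[0,0.005,-0.038,0,0,0,0],[0,0.005,-0.038,0,0,0,0],[0,0.005,-0.038,0,0,0,0]]]'
python3 -m inch '[[[0,0,0,-0.132,0,0,0],[0,0,0,-0.132,0,0,0],[0,0,0,-0.132,0,0,0],[0,0,0,-0.132,0,0,0],[0,0,0,-0.132,0,0,0],[0,0,0,-0.132,0,0,0],[0,0,0,-0.132,0,0,0],[0,0,0,-0.132,0,0,0],[0,0,0,-0.132,0,0,0],[0,0,0,-0.132,0,0,0],[0,0,0,0,0,0,0]]]'
python3 - <<'E'
from h import *
x,y=slot(1,.103);go(x,y,.11,A)
E
```

```text
t: 6.5
tool_pos: [0.5911, 0.0773, 0.1605]
orientation: [1.17, 1.235, -1.168]
force: [0.1, 0.1, -1.2]
opening: 0.0116
t: 7.6
tool_pos: [0.5901, 0.0855, 0.1607]
orientation: [0.109, 1.568, -0.104]
force: [-0.2, 0.4, -1.8]
opening: 0.0117
t 7.6 tcp [0.5901 0.0855 0.1607] F [-0.21  0.38 -1.79] open 0.0117 q [0.056 0.145 1.557 0.003 1.439 0.191]
[[-0.     0.135  0.991]
 [ 0.003  0.991 -0.135]
 [-1.     0.003 -0.   ]]
shift [ 0.0506 -0.0176  0.0017] turn [ 0.0508 -0.0005 -0.0031]
```

```bash
python3 -m inch '[[[0.013,-0.0044,0.0005,0.0127,0,-0.0008,0],[0.013,-0.0044,0.0005,0.0127,0,-0.0008,0],[0.013,-0.0044,0.0005,0.0127,0,-0.0008,0],[0,0,0,0,0,0,0],[0,0,0,0,0,0,0]]]'
python3 - <<'E'
from h import *
x,y=slot(1,.103);go(x,y,.08,A)
import pickle
c=cam('wrist');pickle.dump(c,open('w4.pkl','wb'));cv2.imwrite('pics/w4.png',c['frame'])
c=cam('side');pickle.dump(c,open('s4.pkl','wb'))
E
```

```text
t: 8.1
tool_pos: [0.5883, 0.0707, 0.1164]
orientation: [0.148, 1.569, -0.148]
force: [0.2, -0.1, 0.3]
opening: 0.0115
t 8.1 tcp [0.5883 0.0707 0.1164] F [ 0.24 -0.08  0.31] open 0.0115 q [3.300e-02 1.730e-01 1.610e+00 1.000e-03 1.362e+00 2.210e-01]
[[-0.003  0.188  0.982]
 [ 0.     0.982 -0.188]
 [-1.    -0.    -0.003]]
shift [ 0.0364 -0.0025  0.0017] turn [-0.0028 -0.0031  0.0002]
```

View pics/w4.png

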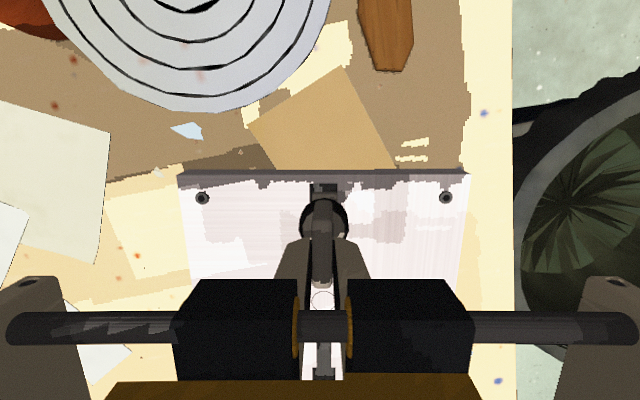

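The post hangs over slot 1, with the opening's far end visible at about (324,184) and the screws at (202,197) and (446,197). I check these against my board estimate.

Run:
```python
from h import *
import pickle
c=pickle.load(open('w4.pkl','rb'))
P=onz(c,[[202,197],[446,197],[311,184],[338,184]],.026)[:,:2]
a=A+np.pi/2;u=np.array([np.cos(a),np.sin(a)]);v=np.array([-u[1],u[0]])
print(((P-B)@np.c_[u,v]).round(4))
print(proj(c,[[*slot(1,.123),.026],[*slot(1,.131),.026]]))
p=cam('wrist')
g=cv2.cvtColor(c['frame'],cv2.COLOR_BGR2GRAY)
print(g[186:198:3,300:350])
print(np.c_[np.arange(170,200),g[170:200,323]].T)
```

```text
[[ 0.1102  0.1103]
 [ 0.1097 -0.111 ]
 [ 0.1221  0.0111]
 [ 0.1221 -0.0131]]
[[323.39233185 183.04054754]
 [323.38121246 174.2879758 ]]
[[240 238 239 238 239 239 238 241 248 149  28  23  21  73  84  78  87  94
   97  71  52  56  45  39  37  36  31  30  35  37  36  36  36  37  31  35
   25  80 112 113 113 110 113 107 114 118 116 114 117 108]
 [238 239 238 237 239 238 238 239 245 166  43  24  27  22  69  89  89  93
   90  82  85  95  58  36  33  38  35  36  38  42  31  35  34  33  36  31
   21  78 107 116 112 109 110 110 113 116 113 108 114 104]
 [240 241 241 241 241 240 241 242 250 171  44  27  36  42  57  60  58  58
   56  59  56  59  52  51  58  52  51  48  50  51  52  51  52  48  50  48
   37  67  84  83  80  85  82  82  80 159 173 174 171 164]
 [241 241 241 241 240 240 241 243 249 174  51  26  68  83  81  80  78  79
   80  82  76  76  74  78  72  78  78  79  83  81  79  83  82  80  79  75
   73  71  78  88  84  88  89  79  85 135 165 160 250 254]]
[[170 171 172 173 174 175 176 177 178 179 180 181 182 183 184 185 186 187
  188 189 190 191 192 193 194 195 196 197 198 199]
 [ 70  77  73  71  86 113 111 112 107 105 112 107 101  75  34  39  39  38
   31  36  36  38  51  62  72  78  77  62  19  25]]
```

The board estimate agrees within 1 mm. I lower the post in stages.

```bash
python3 -m inch '[[[0.006,-0.0025,0.0017,-0.003,-0.003,0,0],[0.006,0,0,0,0,0,0],[0.006,0,0,0,0,0,0]]]'
python3 - <<'E'
from h import *
x,y=slot(1,.103);go(x,y,.0665,A)
E
```

```text
t: 8.55
tool_pos: [0.5921, 0.0683, 0.1007]
orientation: [0.145, 1.56, -0.144]
force: [-0.6, -0.5, -1.5]
opening: 0.012
t 8.55 tcp [0.5921 0.0683 0.1007] F [-0.6  -0.52 -1.46] open 0.012 q [ 0.029  0.187  1.624 -0.     1.325  0.213]
[[ 0.006  0.183  0.983]
 [ 0.     0.983 -0.183]
 [-1.     0.001  0.006]]
shift [ 0.0342 -0.0009 -0.0028] turn [ 0.0018  0.0061 -0.0012]
```

```bash
python3 -m inch '[[[0.005,-0.001,-0.002,0,0.006,-0.001,0],[0.004,0,0,0,0,0,0],[0,0,0,0,0,0,0]]]'
python3 - <<'E'
from h import *
x,y=slot(1,.103);go(x,y,.0665,A)
E
```

```text
t: 8.85
tool_pos: [0.5887, 0.0677, 0.0892]
orientation: [0.144, 1.569, -0.145]
force: [0.0, 0.1, -0.8]
opening: 0.0118
t 8.85 tcp [0.5887 0.0677 0.0892] F [ 0.03  0.07 -0.78] open 0.0118 q [0.028 0.198 1.633 0.    1.313 0.212]
[[-0.003  0.183  0.983]
 [ 0.     0.983 -0.183]
 [-1.    -0.    -0.003]]
shift [0.0227 0.0003 0.0006] turn [ 0.0019 -0.0028  0.0004]
```

```bash
python3 -m inch '[[[0.006,0,0.0005,0,-0.002,0,0],[0.006,0,0,0,0,0,0],[0,0,0,0,0,0,0]]]'
python3 - <<'E'
from h import *
x,y=slot(1,.103);go(x,y,.0665,A)
E
```

```text
t: 9.15
tool_pos: [0.5897, 0.0679, 0.0777]
orientation: [0.144, 1.566, -0.144]
force: [-0.7, -0.3, -2.1]
opening: 0.0115
t 9.15 tcp [0.5897 0.0679 0.0777] F [-0.69 -0.27 -2.12] open 0.0115 q [0.028 0.209 1.643 0.    1.289 0.212]
[[ 0.     0.183  0.983]
 [ 0.     0.983 -0.183]
 [-1.     0.     0.   ]]
shift [ 0.0112 -0.0001 -0.0003] turn [ 0.0021  0.0004 -0.0001]
```

It is through the opening with no contact. I go down the last 10 mm, then slide inward.

```bash
python3 -m inch '[[[0.0055,0,0,0.002,0,0,0],[0.0045,0,0,0,0,0,0],[0,0,0,0,0,0,0]]]'
python3 - <<'E'
from h import *
x,y=slot(1,.056);go(x,y,.0672,A)
E
```

```text
t: 9.45
tool_pos: [0.5894, 0.068, 0.0666]
orientation: [0.146, 1.566, -0.146]
force: [0.4, -0.3, -2.0]
opening: 0.0116
t 9.45 tcp [0.5894 0.068  0.0666] F [ 0.38 -0.33 -2.03] open 0.0116 q [0.028 0.221 1.651 0.    1.27  0.214]
[[-0.     0.185  0.983]
 [ 0.     0.983 -0.185]
 [-1.     0.    -0.   ]]
shift [-0.0006 -0.0471 -0.0001] turn [-0.     -0.0001 -0.    ]
```

```bash
python3 -m inch '[[[-0.0007,-0.010,0,0,0,0,0],[0,-0.010,0,0,0,0,0],[0,-0.010,0,0,0,0,0],[0,-0.010,0,0,0,0,0],[0,0,0,0,0,0,0]]]'
python3 - <<'E'
from h import *
x,y=slot(1,.056);go(x,y,.0672,A)
E
```

```text
t: 9.95
tool_pos: [0.5816, 0.0244, 0.0674]
orientation: [0.146, 1.565, -0.147]
force: [-0.7, 0.3, -1.5]
opening: 0.0116
t 9.95 tcp [0.5816 0.0244 0.0674] F [-0.72  0.29 -1.49] open 0.0116 q [-4.600e-02  1.910e-01  1.684e+00 -1.000e-03  1.267e+00  1.410e-01]
[[ 0.     0.185  0.983]
 [-0.001  0.983 -0.185]
 [-1.    -0.     0.001]]
shift [ 0.0002 -0.0028 -0.0004] turn [-0.0003  0.0006  0.0004]
```

```bash
python3 -m inch '[[[0,-0.003,0,0,0,0,0],[0,0,0,0.143,0,0,0],[0,0,0,0.143,0,0,0],[0,0,0,0.143,0,0,0],[0,0,0,0.143,0,0,0],[0,0,0,0.143,0,0,0],[0,0,0,0,0,0,0]]]'
python3 - <<'E'
from h import *
x,y=slot(1,.056);go(x,y,.0672,A-np.pi/2)
E
```

```text
t: 10.65
tool_pos: [0.5807, 0.0213, 0.0677]
orientation: [0.726, 1.447, -0.724]
force: [-0.2, 0.7, -1.3]
opening: 0.0114
t 10.65 tcp [0.5807 0.0213 0.0677] F [-0.23  0.65 -1.28] open 0.0114 q [-5.200e-02  1.880e-01  1.686e+00  1.000e-03  1.267e+00  8.760e-01]
[[ 0.     0.801  0.599]
 [ 0.001  0.599 -0.801]
 [-1.     0.001 -0.001]]
shift [ 0.0005  0.0002 -0.0004] turn [ 8.276e-01 -1.200e-03 -7.000e-04]
```

```bash
python3 -m inch '[[[0,0,0,0.14,0,0,0],[0,0,0,0.14,0,0,0],[0,0,0,0.14,0,0,0],[0,0,0,0.14,0,0,0],[0,0,0,0.14,0,0,0],[0,0,0,0.12,0,0,0],[0,0,0,0,0,0,0]]]'
python3 - <<'E'
from h import *
x,y=slot(1,.056);go(x,y,.0665,A-np.pi/2)
E
```

```text
t: 11.35
tool_pos: [0.5817, 0.0224, 0.0684]
orientation: [1.34, 1.121, -1.334]
force: [-0.4, 0.6, -1.4]
opening: 0.0116
t 11.35 tcp [0.5817 0.0224 0.0684] F [-0.39  0.55 -1.36] open 0.0116 q [-0.051  0.188  1.685  0.003  1.266  1.694]
[[ 0.003  0.985 -0.174]
 [ 0.003 -0.174 -0.985]
 [-1.     0.002 -0.003]]
shift [ 0.0018 -0.0009  0.0008] turn [ 0.0108 -0.003  -0.0022]
```

```bash
python3 -m inch '[[[0.0018,-0.001,0.0008,0.01,-0.003,-0.002,0],[0,0,0,0,0,0,0],[0,0,0,0,0,0,0.4],[0,0,0,0,0,0,0.4],[0,0,0,0,0,0,0.4],[-0.025,0,0,0,0,0,0.4],[-0.04,0,0,0,0,0,0.4],[-0.04,0,0,0,0,0,0.4],[0,0,0,0,0,0,0.4]]]'
python3 - <<'E'
from h import *
# aim above P2 in rack
go(.4999,-.3179,.125,-1.509,9)
c=cam('wrist');cv2.imwrite('pics/w5.png',c['frame'])
import pickle;pickle.dump(c,open('w5.pkl','wb'))
E
```

```text
t: 12.25
tool_pos: [0.5795, 0.0212, 0.1739]
orientation: [1.329, 1.127, -1.334]
force: [1.3, -0.1, 0.6]
opening: 0.0371
t 12.25 tcp [0.5795 0.0212 0.1739] F [ 1.32 -0.14  0.64] open 0.0371 q [-5.100e-02  9.600e-02  1.586e+00 -1.000e-03  1.462e+00  1.687e+00]
[[-0.003  0.986 -0.166]
 [-0.001 -0.166 -0.986]
 [-1.    -0.003  0.002]]
shift [ 0.0055 -0.0024  0.0386] turn [-0.0254  0.0001  0.0003]
```

View pics/w5.png

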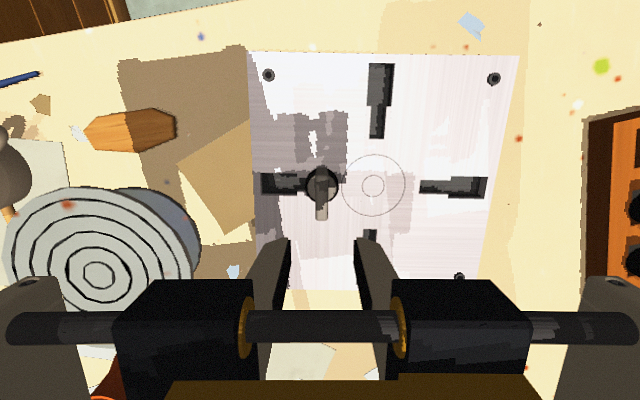

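Post 1 is upright at slot 1's home, pad at (322,185), wing across the slot. On to P2.

```bash
python3 -m inch '[[[0.003,-0.0024,0.0385,-0.025,0,0,0.4],[0.005,-0.0024,0.0385,-0.025,0,0,0.4],[0.005,-0.0024,0.0385,-0.025,0,0,0.4],[0.005,-0.0024,0.0385,-0.025,0,0,0.4],[0.005,-0.0024,0.0385,-0.025,0,0,0.4],[0.005,-0.0024,0.0385,-0.025,0,0,0.4],[0.005,-0.0024,0.0385,-0.025,0,0,0.4],[0.005,-0.0024,0.0385,-0.025,0,0,0.4],[0.001,0,0.030,-0.025,0,0,0.4],[0,0,0,0,0,0,0.4],[0,0,0,0,0,0,0.4]]]'
python3 - <<'E'
from h import *
go(.4999,-.3179,.072,-1.509,1)
E
```

```text
t: 13.4
tool_pos: [0.5282, -0.3227, 0.1152]
orientation: [1.15, 1.265, -1.165]
force: [0.4, 0.2, -0.1]
opening: 0.037
t 13.4 tcp [ 0.5282 -0.3227  0.1152] F [ 0.45  0.18 -0.08] open 0.037 q [-0.627  0.262  1.51  -0.006  1.392  0.87 ]
[[-0.021  0.997  0.074]
 [ 0.008  0.074 -0.997]
 [-1.    -0.021 -0.009]]
shift [ 0.0439 -0.0269 -0.0065] turn [ 0.0127 -0.009   0.0207]
```

```bash
python3 -m inch '[[[0,-0.027,-0.0065,0.0127,-0.009,0.02,0.4],[0,0,0,0,0,0,0.4]]]'
python3 - <<'E'
from h import *
go(.4999,-.3179,.072,-1.509,1)
E
```

```text
t: 13.6
tool_pos: [0.4976, -0.3144, 0.1101]
orientation: [1.164, 1.248, -1.166]
force: [0.2, 0.1, -1.1]
opening: 0.0372
t 13.6 tcp [ 0.4976 -0.3144  0.1101] F [ 0.17  0.12 -1.14] open 0.0372 q [-0.651  0.175  1.619  0.     1.357  0.858]
[[-0.008  0.998  0.062]
 [ 0.006  0.062 -0.998]
 [-1.    -0.007 -0.006]]
shift [0.0381 0.0023 0.0039] turn [ 0.0005 -0.0064  0.0074]
```

```bash
python3 -m inch '[[[0.01,0.002,0.003,0,-0.006,0.007,0.4],[0.01,0,0,0,0,0,0.4],[0.01,0,0,0,0,0,0.4],[0.0,0,0,0,0,0,0.4]]]'
python3 - <<'E'
from h import *
go(.4999,-.3179,.072,-1.509,1)
E
```

```text
t: 14.0
tool_pos: [0.5017, -0.3146, 0.0775]
orientation: [1.161, 1.238, -1.16]
force: [-0.2, 0.6, -0.6]
opening: 0.0372
t 14.0 tcp [ 0.5017 -0.3146  0.0775] F [-0.24  0.63 -0.63] open 0.0372 q [-6.470e-01  2.050e-01  1.648e+00  1.000e-03  1.288e+00  8.580e-01]
[[ 0.001  0.998  0.066]
 [-0.     0.066 -0.998]
 [-1.     0.001  0.   ]]
shift [ 0.0055 -0.002   0.0031] turn [ 0.0038  0.0002 -0.0012]
```

```bash
python3 -m inch '[[[0.0055,-0.002,0.003,0.004,0,-0.001,0.4],[0,0,0,0,0,0,0],[0,0,0,0,0,0,0],[0,0,0,0,0,0,0],[0,0,0,0,0,0,0]]]'
python3 - <<'E'
from h import *
x,y=slot(2,.103);go(x,y,.165,-1.509,1)
E
```

```text
t: 14.5
tool_pos: [0.5012, -0.3186, 0.0722]
orientation: [1.163, 1.236, -1.163]
force: [0.4, -0.5, -1.2]
opening: 0.0116
t 14.5 tcp [ 0.5012 -0.3186  0.0722] F [ 0.4  -0.5  -1.21] open 0.0116 q [-0.652  0.214  1.647 -0.     1.278  0.856]
[[ 0.001  0.998  0.062]
 [-0.001  0.062 -0.998]
 [-1.     0.001  0.001]]
shift [-0.0931 -0.0131 -0.3056] turn [ 0.      0.0011 -0.0012]
```

```bash
python3 -m inch '[[[-0.03,0,0,0,0,0,0],[-0.03,0,0,0,0,0,0],[-0.03,0,0,0,0,0,0],[0,0.001,-0.033,0.0275,0,0,0],[0,0,-0.033,0.0275,0,0,0],[0,-0.001,-0.033,0.0275,0,0,0],[0,-0.002,-0.033,0.0275,0,0,0],[0,-0.003,-0.033,0.0275,0,0,0],[0,-0.004,-0.033,0.0275,0,0,0],[0,-0.005,-0.033,0.0275,0,0,0],[0,-0.006,-0.033,0.0275,0,0,0],[0,-0.005,-0.033,0.0275,0,0,0],[0,0,0,0,0,0,0],[0,0,0,0,0,0,0]]]'
python3 - <<'E'
from h import *
x,y=slot(2,.103);go(x,y,.11,A-np.pi/2)
E
```

```text
t: 15.9
tool_pos: [0.4913, -0.01, 0.1683]
orientation: [1.357, 1.102, -1.349]
force: [-0.2, -0.6, -2.0]
opening: 0.0117
t 15.9 tcp [ 0.4913 -0.01    0.1683] F [-0.17 -0.65 -2.  ] open 0.0117 q [-1.240e-01 -1.540e-01  1.841e+00 -1.000e-03  1.447e+00  1.646e+00]
[[ 0.007  0.98  -0.198]
 [-0.002 -0.198 -0.98 ]
 [-1.     0.007  0.   ]]
shift [ 0.0581 -0.0214  0.0086] turn [-0.0128  0.0003 -0.0073]
```

```bash
python3 -m inch '[[[0.017,-0.0068,0.003,-0.004,0,-0.0024,0],[0.017,-0.0068,0.003,-0.004,0,-0.0024,0],[0.017,-0.0068,0.003,-0.004,0,-0.0024,0],[0,0,0,0,0,0,0],[0,0,0,0,0,0,0]]]'
python3 - <<'E'
from h import *
x,y=slot(2,.103);go(x,y,.09,A-np.pi/2)
E
```

```text
t: 16.4
tool_pos: [0.4707, -0.0194, 0.1175]
orientation: [1.347, 1.11, -1.345]
force: [-0.4, -0.7, -1.1]
opening: 0.0112
t 16.4 tcp [ 0.4707 -0.0194  0.1175] F [-0.43 -0.7  -1.1 ] open 0.0112 q [-0.149 -0.167  1.948 -0.002  1.357  1.611]
[[ 0.003  0.982 -0.187]
 [-0.002 -0.187 -0.982]
 [-1.     0.004  0.001]]
shift [ 0.0275 -0.0027 -0.0048] turn [-0.0024  0.0014 -0.0035]
```

```bash
python3 -m inch '[[[0.008,-0.0015,-0.0045,-0.002,0.001,-0.003,0],[0.008,0,0,0,0,0,0],[0.006,0,0,0,0,0,0],[0,0,0,0,0,0,0]]]'
python3 - <<'E'
from h import *
x,y=slot(2,.103);go(x,y,.0785,A-np.pi/2)
E
```

```text
t: 16.8
tool_pos: [0.4725, -0.0154, 0.0962]
orientation: [1.348, 1.111, -1.343]
force: [-0.7, -0.7, -1.4]
opening: 0.0114
t 16.8 tcp [ 0.4725 -0.0154  0.0962] F [-0.71 -0.73 -1.4 ] open 0.0114 q [-0.141 -0.141  1.965 -0.     1.313  1.618]
[[ 0.004  0.982 -0.186]
 [-0.001 -0.186 -0.982]
 [-1.     0.004  0.   ]]
shift [ 0.0177 -0.0036 -0.0004] turn [-0.0015  0.0001 -0.0042]
```

```bash
python3 -m inch '[[[0.004,-0.0023,-0.0004,0,0,-0.004,0],[0.002,0,0,0,0,0,0],[0,0,0,0,0,0,0]]]'
python3 - <<'E'
from h import *
x,y=slot(2,.103);go(x,y,.0785,A-np.pi/2)
E
```

```text
t: 17.1
tool_pos: [0.4704, -0.0143, 0.0899]
orientation: [1.345, 1.115, -1.346]
force: [-0.3, -0.3, -1.3]
opening: 0.0115
t 17.1 tcp [ 0.4704 -0.0143  0.0899] F [-0.34 -0.33 -1.29] open 0.0115 q [-0.139 -0.136  1.973 -0.     1.304  1.619]
[[-0.     0.983 -0.186]
 [-0.    -0.186 -0.983]
 [-1.    -0.     0.   ]]
shift [ 0.0114 -0.0013  0.0002] turn [-0.001   0.0002  0.    ]
```

```bash
python3 -m inch '[[[0.006,0,0,0,0,0,0],[0.005,0,0,0,0,0,0],[0,0,0,0,0,0,0]]]'
python3 - <<'E'
from h import *
x,y=slot(2,.103);go(x,y,.069,A-np.pi/2)
E
```

```text
t: 17.4
tool_pos: [0.4706, -0.0143, 0.0782]
orientation: [1.346, 1.114, -1.345]
force: [0.8, 0.1, -1.0]
opening: 0.0114
t 17.4 tcp [ 0.4706 -0.0143  0.0782] F [ 0.84  0.15 -1.01] open 0.0114 q [-0.139 -0.122  1.983 -0.     1.28   1.619]
[[ 0.001  0.983 -0.186]
 [-0.    -0.186 -0.983]
 [-1.     0.001  0.   ]]
shift [ 0.0092 -0.0015  0.0002] turn [-0.0009  0.0001 -0.0007]
```

```bash
python3 -m inch '[[[0.005,0,0,0,0,0,0],[0.004,0,0,0,0,0,0],[0,0,0,0,0,0,0],[0,0.01,0,0,0,0,0],[0,0.01,0,0,0,0,0],[0,0.01,0,0,0,0,0],[0,0.01,0,0,0,0,0],[0,0,0,0,0,0,0]]]'
python3 - <<'E'
from h import *
x,y=slot(2,.056);go(x,y,.069,A-np.pi/2)
E
```

```text
t: 18.2
tool_pos: [0.5146, -0.0227, 0.069]
orientation: [1.347, 1.113, -1.344]
force: [0.0, -0.4, -1.0]
opening: 0.0114
t 18.2 tcp [ 0.5146 -0.0227  0.069 ] F [ 0.03 -0.41 -0.98] open 0.0114 q [-0.143  0.011  1.873 -0.     1.255  1.614]
[[ 0.002  0.983 -0.186]
 [-0.001 -0.186 -0.983]
 [-1.     0.002  0.   ]]
shift [-0.      0.0007  0.0001] turn [-0.0011  0.0001 -0.0024]
```

```bash
python3 -m inch '[[[0,0.001,0,-0.143,0,0,0],[0,0,0,-0.143,0,0,0],[0,0,0,-0.143,0,0,0],[0,0,0,-0.143,0,0,0],[0,0,0,-0.143,0,0,0],[0,0,0,0,0,0,0]]]'
python3 - <<'E'
from h import *
x,y=slot(2,.056);go(x,y,.069,A)
E
```

```text
t: 18.8
tool_pos: [0.5161, -0.0231, 0.0682]
orientation: [0.791, 1.422, -0.792]
force: [-0.5, 0.8, -0.9]
opening: 0.0116
t 18.8 tcp [ 0.5161 -0.0231  0.0682] F [-0.53  0.81 -0.85] open 0.0116 q [-0.144  0.019  1.867 -0.     1.256  0.872]
[[-0.     0.85   0.527]
 [-0.     0.527 -0.85 ]
 [-1.    -0.     0.   ]]
shift [-0.0008 -0.0006 -0.0006] turn [-8.301e-01 -1.000e-04  4.000e-04]
```

```bash
python3 -m inch '[[[-0.0008,0,0,-0.14,0,0,0],[0,0,0,-0.14,0,0,0],[0,0,0,-0.14,0,0,0],[0,0,0,-0.14,0,0,0],[0,0,0,-0.14,0,0,0],[0,0,0,-0.12,0,0,0],[0,0,0,0,0,0,0]]]'
python3 - <<'E'
from h import *
x,y=slot(2,.056);go(x,y,.0685,A)
E
```

```text
t: 19.5
tool_pos: [0.5147, -0.0236, 0.0681]
orientation: [0.155, 1.57, -0.157]
force: [0.1, -0.7, -0.6]
opening: 0.0114
t 19.5 tcp [ 0.5147 -0.0236  0.0681] F [ 0.14 -0.74 -0.58] open 0.0114 q [-0.144  0.02   1.866 -0.002  1.26   0.054]
[[-0.005  0.197  0.98 ]
 [-0.001  0.98  -0.197]
 [-1.    -0.002 -0.004]]
shift [-0.0004  0.0007  0.0004] turn [-0.0122 -0.0044  0.0017]
```

```bash
python3 -m inch '[[[0,0,0,-0.012,-0.004,0.002,0],[0,0,0,0,0,0,0.4],[0,0,0,0,0,0,0.4],[0,0,0,0,0,0,0.4],[-0.025,0,0,0,0,0,0.4],[-0.04,0,0,0,0,0,0.4],[-0.03,0,0,0,0,0,0.4],[0,0,0,0.13,0,0,0.4],[0,0,0,0.13,0,0,0.4],[0,0,0,0.13,0,0,0.4],[0,0,0,0.13,0,0,0.4],[0,0,0,0.13,0,0,0.4],[0,0,0,0.13,0,0,0.4],[0,0,0,0.13,0,0,0.4],[0,0,0,0.13,0,0,0.4],[0,0,0,0.13,0,0,0.4],[0,0,0,0.13,0,0,0.4]]]'
python3 - <<'E'
from h import *
go(.4341,-.3221,.115,-1.509,9)
E
```

```text
t: 21.2
tool_pos: [0.5172, -0.023, 0.1697]
orientation: [1.21, 1.207, -1.201]
force: [0.2, -0.2, -0.3]
opening: 0.0372
t 21.2 tcp [ 0.5172 -0.023   0.1697] F [ 0.18 -0.17 -0.26] open 0.0372 q [-0.145 -0.08   1.771  0.002  1.444  1.422]
[[ 0.007  1.     0.004]
 [ 0.001  0.004 -1.   ]
 [-1.     0.007 -0.001]]
shift [ 0.006  -0.0094  0.0332] turn [-0.0064 -0.0001 -0.0008]
```

```bash
python3 -m inch '[[[0.002,-0.0094,0.033,-0.006,0,0,0.4],[0.005,-0.0094,0.033,-0.006,0,0,0.4],[0.005,-0.0094,0.033,-0.006,0,0,0.4],[0.006,-0.0094,0.033,-0.006,0,0,0.4],[0.006,-0.0094,0.033,-0.006,0,0,0.4],[0.006,-0.0094,0.033,-0.006,0,0,0.4],[0.006,-0.0094,0.033,-0.006,0,0,0.4],[0.006,-0.0094,0.033,-0.006,0,0,0.4],[0.006,-0.0094,0.025,-0.006,0,0,0.4],[0,0,0,0,0,0,0.4],[0,0,0,0,0,0,0.4]]]'
python3 - <<'E'
from h import *
go(.4341,-.3221,.115,-1.509,1)
E
```

```text
t: 22.3
tool_pos: [0.4377, -0.324, 0.1211]
orientation: [1.184, 1.218, -1.168]
force: [-0.2, 0.0, 0.1]
opening: 0.0374
t 22.3 tcp [ 0.4377 -0.324   0.1211] F [-0.24  0.05  0.05] open 0.0374 q [-0.738  0.026  1.758  0.01   1.347  0.789]
[[ 0.015  0.999  0.042]
 [-0.     0.042 -0.999]
 [-1.     0.015  0.001]]
shift [ 0.0061 -0.0037 -0.002 ] turn [-0.0197  0.0012 -0.0145]
```

```bash
python3 -m inch '[[[0.01,-0.003,-0.002,-0.019,0,-0.014,0.4],[0.01,0,0,0,0,0,0.4],[0.01,0,0,0,0,0,0.4],[0.01,0,0,0,0,0,0.4],[0,0,0,0,0,0,0.4]]]'
python3 - <<'E'
from h import *
go(.4341,-.3221,.072,-1.509,1)
E
```

```text
t: 22.8
tool_pos: [0.4361, -0.3181, 0.0776]
orientation: [1.16, 1.24, -1.161]
force: [-0.9, 0.1, -0.3]
opening: 0.0371
t 22.8 tcp [ 0.4361 -0.3181  0.0776] F [-0.93  0.07 -0.3 ] open 0.0371 q [-7.250e-01  7.000e-02  1.796e+00 -1.000e-03  1.276e+00  7.800e-01]
[[-0.     0.998  0.066]
 [-0.     0.066 -0.998]
 [-1.    -0.     0.   ]]
shift [ 0.0056 -0.0023  0.0039] turn [0.0044 0.0003 0.0004]
```

```bash
python3 -m inch '[[[0.0055,-0.0023,0.0038,0.004,0,0,0.4],[0,0,0,0,0,0,0.4],[0,0,0,0,0,0,0],[0,0,0,0,0,0,0],[0,0,0,0,0,0,0],[0,0,0,0,0,0,0]]]'
python3 - <<'E'
from h import *
x,y=slot(0,.103);go(.4341,-.3221,.072,-1.509,1);go(x,y,.165,-1.509,1)
E
```

```text
t: 23.4
tool_pos: [0.4344, -0.3227, 0.0723]
orientation: [1.163, 1.237, -1.164]
force: [-0.6, -0.4, -0.9]
opening: 0.0116
t 23.4 tcp [ 0.4344 -0.3227  0.0723] F [-0.63 -0.41 -0.86] open 0.0116 q [-7.330e-01  7.800e-02  1.797e+00 -1.000e-03  1.265e+00  7.760e-01]
[[ 0.001  0.998  0.062]
 [-0.001  0.062 -0.998]
 [-1.     0.     0.001]]
shift [ 0.0003 -0.0003 -0.0006] turn [ 0.0001  0.0012 -0.0005]
t 23.4 tcp [ 0.4344 -0.3227  0.0723] F [-0.63 -0.41 -0.86] open 0.0116 q [-7.330e-01  7.800e-02  1.797e+00 -1.000e-03  1.265e+00  7.760e-01]
[[ 0.001  0.998  0.062]
 [-0.001  0.062 -0.998]
 [-1.     0.     0.001]]
shift [-0.0929  0.2534 -0.255 ] turn [ 0.0001  0.0012 -0.0005]
```

```bash
python3 -m inch '[[[-0.03,0,0,0,0,0,0],[-0.03,0,0,0,0,0,0],[-0.03,0,0,0,0,0,0],[0,0.0245,-0.0245,0,0,0,0],[0,0.0245,-0.0245,0,0,0,0],[0,0.0245,-0.0245,0,0,0,0],[0,0.0245,-0.0245,0,0,0,0],[0,0.0245,-0.0245,0,0,0,0],[0,0.0245,-0.0245,0,0,0,0],[0,0.0245,-0.0245,0,0,0,0],[0,0.0245,-0.0245,0,0,0,0],[0,0.0245,-0.0245,0,0,0,0],[0,0.0245,-0.0245,0,0,0,0],[0,0,0,0.124,0,0,0],[0,0,0,0.124,0,0,0],[0,0,0,0,0,0,0]]]'
python3 - <<'E'
from h import *
x,y=slot(0,.103);go(x,y,.11,A-np.pi/2)
E
```

```text
t: 25.0
tool_pos: [0.6725, -0.0513, 0.1649]
orientation: [1.352, 1.109, -1.352]
force: [-0.5, 0.2, -1.4]
opening: 0.0112
t 25.0 tcp [ 0.6725 -0.0513  0.1649] F [-0.49  0.19 -1.39] open 0.0112 q [-1.520e-01  3.500e-01  1.310e+00 -1.000e-03  1.481e+00  1.615e+00]
[[ 0.     0.981 -0.195]
 [-0.001 -0.195 -0.981]
 [-1.     0.     0.001]]
shift [ 0.0549 -0.0008  0.0012] turn [-0.01    0.0006 -0.0005]
```

```bash
python3 -m inch '[[[0.015,-0.0008,0.0012,-0.01,0,0,0],[0.02,0,0,0,0,0,0],[0.02,0,0,0,0,0,0],[0.012,0,0,0,0,0,0],[0,0,0,0,0,0,0],[0,0,0,0,0,0,0]]]'
python3 - <<'E'
from h import *
x,y=slot(0,.103);go(x,y,.08,A-np.pi/2)
E
```

```text
t: 25.6
tool_pos: [0.6694, -0.0543, 0.0919]
orientation: [1.332, 1.125, -1.335]
force: [-0.4, -0.0, -0.4]
opening: 0.0113
t 25.6 tcp [ 0.6694 -0.0543  0.0919] F [-0.36 -0.03 -0.39] open 0.0113 q [-1.570e-01  3.970e-01  1.388e+00 -1.000e-03  1.358e+00  1.584e+00]
[[-0.002  0.986 -0.169]
 [-0.001 -0.169 -0.986]
 [-1.    -0.002  0.001]]
shift [ 0.0119  0.0018 -0.0022] turn [0.0165 0.001  0.0017]
```

```bash
python3 -m inch '[[[0.002,0.0018,-0.0022,0.0165,0.001,0.0017,0],[0,0,0,0,0,0,0]]]'
python3 - <<'E'
from h import *
x,y=slot(0,.103);go(x,y,.08,A-np.pi/2)
E
```

```text
t: 25.8
tool_pos: [0.6724, -0.0527, 0.0911]
orientation: [1.346, 1.113, -1.344]
force: [-0.6, 0.2, -0.2]
opening: 0.0113
t 25.8 tcp [ 0.6724 -0.0527  0.0911] F [-0.59  0.17 -0.16] open 0.0113 q [-0.154  0.401  1.384  0.     1.354  1.603]
[[ 0.002  0.983 -0.186]
 [-0.    -0.186 -0.983]
 [-1.     0.002 -0.   ]]
shift [ 0.0111 -0.0009 -0.0002] turn [-0.0009 -0.0001 -0.0019]
```

```bash
python3 -m inch '[[[0.007,-0.0009,0,-0.001,0,-0.002,0],[0.005,0,0,0,0,0,0],[0,0,0,0,0,0,0]]]'
python3 - <<'E'
from h import *
x,y=slot(0,.103);go(x,y,.069,A-np.pi/2)
E
```

```text
t: 26.1
tool_pos: [0.673, -0.0526, 0.0803]
orientation: [1.346, 1.113, -1.342]
force: [1.5, 1.4, -2.0]
opening: 0.0112
t 26.1 tcp [ 0.673  -0.0526  0.0803] F [ 1.46  1.37 -2.03] open 0.0112 q [-0.154  0.411  1.392  0.     1.335  1.602]
[[ 0.003  0.983 -0.184]
 [-0.    -0.184 -0.983]
 [-1.     0.003 -0.   ]]
shift [ 0.0113 -0.0015  0.0001] turn [ 0.0007 -0.0003 -0.0034]
```

```bash
python3 -m inch '[[[0.006,-0.0015,0,0,0,-0.003,0],[0.005,0,0,0,0,0,0],[0,0,0,0,0,0,0],[0,0,0,0,0,0,0]]]'
python3 - <<'E'
from h import *
x,y=slot(0,.056);go(x,y,.069,A-np.pi/2)
E
```

```text
t: 26.5
tool_pos: [0.6713, -0.0522, 0.0682]
orientation: [1.344, 1.116, -1.344]
force: [-0.2, -1.0, 1.4]
opening: 0.0113
t 26.5 tcp [ 0.6713 -0.0522  0.0682] F [-0.18 -0.99  1.41] open 0.0113 q [-0.154  0.421  1.402  0.     1.318  1.602]
[[-0.     0.983 -0.184]
 [ 0.    -0.184 -0.983]
 [-1.    -0.    -0.   ]]
shift [-0.0008 -0.0468  0.    ] turn [ 0.001  -0.0001  0.0002]
```

```bash
python3 -m inch '[[[-0.001,-0.01,0,0,0,0,0],[0,-0.01,0,0,0,0,0],[0,-0.01,0,0,0,0,0],[0,-0.01,0,0,0,0,0],[0,-0.003,0,0,0,0,0],[0,0,0,0,0,0,0]]]'
python3 - <<'E'
from h import *
x,y=slot(0,.056);go(x,y,.069,A-np.pi/2)
E
```

```text
t: 27.1
tool_pos: [0.6287, -0.0444, 0.0703]
orientation: [1.345, 1.114, -1.343]
force: [-0.1, -0.0, -0.8]
opening: 0.0112
t 27.1 tcp [ 0.6287 -0.0444  0.0703] F [-0.13 -0.03 -0.83] open 0.0112 q [-0.152  0.308  1.54   0.     1.292  1.604]
[[ 0.002  0.983 -0.184]
 [-0.    -0.184 -0.983]
 [-1.     0.002 -0.   ]]
shift [ 0.0013 -0.0034 -0.0001] turn [ 0.0008 -0.0002 -0.002 ]
```

```bash
python3 -m inch '[[[0.0013,-0.0034,0,-0.10,0,0,0],[0,0,0,-0.143,0,0,0],[0,0,0,-0.143,0,0,0],[0,0,0,-0.143,0,0,0],[0,0,0,-0.143,0,0,0],[0,0,0,0,0,0,0]]]'
python3 - <<'E'
from h import *
x,y=slot(0,.056);go(x,y,.069,A)
E
```

```text
t: 27.7
tool_pos: [0.6285, -0.0445, 0.0703]
orientation: [0.826, 1.404, -0.822]
force: [-0.3, 0.7, -0.8]
opening: 0.0113
t 27.7 tcp [ 0.6285 -0.0445  0.0703] F [-0.32  0.68 -0.8 ] open 0.0113 q [-0.152  0.304  1.545  0.     1.287  0.907]
[[ 0.006  0.872  0.49 ]
 [-0.001  0.49  -0.872]
 [-1.     0.004  0.003]]
shift [ 0.0013 -0.0024 -0.0023] turn [-0.8729  0.0052 -0.0027]
```

```bash
python3 -m inch '[[[0.0013,-0.0024,-0.0023,0,0.005,-0.002,0],[0,0,0,-0.143,0,0,0],[0,0,0,-0.143,0,0,0],[0,0,0,-0.143,0,0,0],[0,0,0,-0.143,0,0,0],[0,0,0,-0.143,0,0,0],[0,0,0,-0.143,0,0,0],[0,0,0,0,0,0,0]]]'
python3 - <<'E'
from h import *
x,y=slot(0,.056);go(x,y,.0683,A)
E
```

```text
t: 28.5
tool_pos: [0.6254, -0.0438, 0.0685]
orientation: [0.161, 1.565, -0.155]
force: [0.3, 0.4, -1.6]
opening: 0.0113
t 28.5 tcp [ 0.6254 -0.0438  0.0685] F [ 0.32  0.43 -1.62] open 0.0113 q [-0.154  0.304  1.549  0.004  1.29   0.047]
[[ 0.     0.2    0.98 ]
 [ 0.004  0.98  -0.2  ]
 [-1.     0.004 -0.001]]
shift [ 0.0002  0.0001 -0.0001] turn [-0.0158 -0.0005 -0.0038]
```

Good. I release, rise, turn back and head to P4.

```bash
python3 -m inch '[[[0,0,0,-0.015,0,-0.004,0],[0,0,0,0,0,0,0.4],[0,0,0,0,0,0,0.4],[0,0,0,0,0,0,0.4],[-0.025,0,0,0,0,0,0.4],[-0.04,0,0,0,0,0,0.4],[-0.03,0,0,0,0,0,0.4],[0,0,0,0.13,0,0,0.4],[0,0,0,0.13,0,0,0.4],[0,0,0,0.13,0,0,0.4],[0,0,0,0.13,0,0,0.4],[0,0,0,0.13,0,0,0.4],[0,0,0,0.13,0,0,0.4],[0,0,0,0.13,0,0,0.4],[0,0,0,0.13,0,0,0.4],[0,0,0,0.13,0,0,0.4],[0,0,0,0.13,0,0,0.4]]]'
python3 - <<'E'
from h import *
go(.3682,-.3262,.117,-1.509,12)
E
```

```text
t: 30.2
tool_pos: [0.6269, -0.0439, 0.1705]
orientation: [1.21, 1.206, -1.206]
force: [0.0, -0.5, 0.0]
opening: 0.0369
t 30.2 tcp [ 0.6269 -0.0439  0.1705] F [ 0.01 -0.53  0.02] open 0.0369 q [-0.151  0.22   1.455 -0.     1.462  1.419]
[[ 0.004  1.     0.001]
 [-0.001  0.001 -1.   ]
 [-1.     0.004  0.001]]
shift [ 0.0044 -0.0216  0.0235] turn [-0.0051  0.0001 -0.0003]
```

```bash
python3 -m inch '[[[0,-0.0216,0.0235,-0.005,0,0,0.4],[0,-0.0216,0.0235,-0.005,0,0,0.4],[0.005,-0.0216,0.0235,-0.005,0,0,0.4],[0.005,-0.0216,0.0235,-0.005,0,0,0.4],[0.005,-0.0216,0.0235,-0.005,0,0,0.4],[0.005,-0.0216,0.0235,-0.005,0,0,0.4],[0.005,-0.0216,0.0235,-0.005,0,0,0.4],[0.005,-0.0216,0.0235,-0.005,0,0,0.4],[0.005,-0.0216,0.0235,-0.005,0,0,0.4],[0.005,-0.0216,0.0235,-0.005,0,0,0.4],[0.005,-0.0216,0.0235,-0.005,0,0,0.4],[0.005,-0.018,0.02,-0.005,0,0,0.4],[0,0,0,0,0,0,0.4],[0,0,0,0,0,0,0.4]]]'
python3 - <<'E'
from h import *
go(.3682,-.3262,.115,-1.509,1)
E
```

```text
t: 31.6
tool_pos: [0.3688, -0.3369, 0.1209]
orientation: [1.182, 1.214, -1.174]
force: [-0.1, 0.9, -0.3]
opening: 0.0369
t 31.6 tcp [ 0.3688 -0.3369  0.1209] F [-0.05  0.89 -0.25] open 0.0369 q [-0.848 -0.099  1.88   0.006  1.349  0.683]
[[ 0.013  0.999  0.039]
 [-0.005  0.039 -0.999]
 [-1.     0.012  0.005]]
shift [ 0.0058 -0.0002 -0.0107] turn [-0.0226  0.0056 -0.0123]
```

```bash
python3 -m inch '[[[0,0,-0.0105,-0.022,0.005,-0.012,0.4],[0.01,0,0,0,0,0,0.4],[0.01,0,0,0,0,0,0.4],[0.01,0,0,0,0,0,0.4],[0.007,0,0,0,0,0,0.4],[0,0,0,0,0,0,0.4]]]'
python3 - <<'E'
from h import *
go(.3682,-.3262,.072,-1.509,1)
E
```

```text
t: 32.2
tool_pos: [0.3709, -0.322, 0.0805]
orientation: [1.16, 1.241, -1.159]
force: [-0.4, -0.4, -0.1]
opening: 0.0369
t 32.2 tcp [ 0.3709 -0.322   0.0805] F [-0.38 -0.38 -0.1 ] open 0.0369 q [-0.82  -0.065  1.926  0.     1.282  0.684]
[[-0.     0.998  0.067]
 [ 0.001  0.067 -0.998]
 [-1.    -0.    -0.001]]
shift [ 0.0085 -0.0029  0.004 ] turn [ 0.0054 -0.0006  0.0002]
```

```bash
python3 -m inch '[[[0.0085,-0.0029,0.004,0.005,0,0,0.4],[0,0,0,0,0,0,0.4],[0,0,0,0,0,0,0],[0,0,0,0,0,0,0],[0,0,0,0,0,0,0],[0,0,0,0,0,0,0]]]'
python3 - <<'E'
from h import *
x,y=slot(3,.103);go(.3682,-.3262,.072,-1.509,1);go(x,y,.165,-1.509,1)
E
```

```text
t: 32.8
tool_pos: [0.3681, -0.3273, 0.0716]
orientation: [1.164, 1.237, -1.164]
force: [0.4, 0.4, -1.3]
opening: 0.0113
t 32.8 tcp [ 0.3681 -0.3273  0.0716] F [ 0.44  0.35 -1.34] open 0.0113 q [-0.831 -0.051  1.93   0.     1.263  0.679]
[[ 0.     0.998  0.061]
 [ 0.     0.061 -0.998]
 [-1.     0.    -0.   ]]
shift [-0.0004  0.0001 -0.0011] turn [-0.0009 -0.0001 -0.0001]
t 32.8 tcp [ 0.3681 -0.3273  0.0716] F [ 0.44  0.35 -1.34] open 0.0113 q [-0.831 -0.051  1.93   0.     1.263  0.679]
[[ 0.     0.998  0.061]
 [ 0.     0.061 -0.998]
 [-1.     0.    -0.   ]]
shift [-0.0933  0.1945 -0.1813] turn [-0.0009 -0.0001 -0.0001]
```

```bash
python3 -m inch '[[[-0.03,0,0,0,0,0,0],[-0.03,0,0,0,0,0,0],[-0.03,0,0,0,0,0,0],[0,0.0235,-0.0215,0,0,0,0],[0,0.0235,-0.0215,0,0,0,0],[0,0.0235,-0.0215,0,0,0,0],[0,0.0235,-0.0215,0,0,0,0],[0,0.0235,-0.0215,0,0,0,0],[0,0.0235,-0.0215,0,0,0,0],[0,0.0235,-0.0215,0,0,0,0],[0,0.0235,-0.0215,0,0,0,0],[0,0,0,-0.132,0,0,0],[0,0,0,-0.132,0,0,0],[0,0,0,-0.132,0,0,0],[0,0,0,-0.132,0,0,0],[0,0,0,-0.132,0,0,0],[0,0,0,-0.132,0,0,0],[0,0,0,-0.132,0,0,0],[0,0,0,-0.132,0,0,0],[0,0,0,-0.132,0,0,0]]]'
python3 - <<'E'
from h import *
x,y=slot(3,.103);go(x,y,.11,A)
E
```

```text
t: 34.8
tool_pos: [0.5524, -0.1345, 0.1658]
orientation: [0.218, 1.559, -0.217]
force: [0.3, 0.3, -1.1]
opening: 0.0114
t 34.8 tcp [ 0.5524 -0.1345  0.1658] F [ 0.3   0.33 -1.11] open 0.0114 q [-3.300e-01  6.700e-02  1.631e+00  1.000e-03  1.442e+00 -5.200e-02]
[[ 0.001  0.274  0.962]
 [ 0.     0.962 -0.274]
 [-1.     0.001  0.001]]
shift [ 0.0558 -0.0003 -0.0011] turn [-0.0917  0.0009 -0.0007]
```

```bash
python3 -m inch '[[[0,0,-0.0005,-0.09,0,0,0],[0.018,0,0,0,0,0,0],[0.02,0,0,0,0,0,0],[0.02,0,0,0,0,0,0],[0.011,0,0,0,0,0,0],[0,0,0,0,0,0,0]]]'
python3 - <<'E'
from h import *
x,y=slot(3,.103);go(x,y,.08,A)
E
```

```text
t: 35.4
tool_pos: [0.5527, -0.1344, 0.0958]
orientation: [0.14, 1.563, -0.139]
force: [-1.1, 1.3, -1.1]
opening: 0.0115
t 35.4 tcp [ 0.5527 -0.1344  0.0958] F [-1.06  1.32 -1.07] open 0.0115 q [-3.290e-01  1.240e-01  1.703e+00  1.000e-03  1.312e+00 -1.520e-01]
[[ 0.003  0.177  0.984]
 [-0.     0.984 -0.177]
 [-1.     0.     0.003]]
shift [ 0.0158 -0.0004 -0.0014] turn [ 0.0083  0.003  -0.0003]
```

```bash
python3 -m inch '[[[0.004,0,-0.0014,0.008,0.003,0,0],[0.003,0,0,0,0,0,0],[0,0,0,0,0,0,0]]]'
python3 - <<'E'
from h import *
x,y=slot(3,.103);go(x,y,.08,A)
E
```

```text
t: 35.7
tool_pos: [0.5522, -0.1344, 0.0903]
orientation: [0.146, 1.564, -0.146]
force: [-0.2, 1.1, -0.9]
opening: 0.0113
t 35.7 tcp [ 0.5522 -0.1344  0.0903] F [-0.21  1.09 -0.9 ] open 0.0113 q [-0.329  0.129  1.708  0.     1.303 -0.143]
[[ 0.002  0.185  0.983]
 [-0.     0.983 -0.185]
 [-1.     0.     0.002]]
shift [ 0.0103 -0.0003 -0.0009] turn [-0.0005  0.0018 -0.0001]
```

```bash
python3 -m inch '[[[0.006,0,-0.0009,0,0.002,0,0],[0.005,0,0,0,0,0,0],[0,0,0,0,0,0,0]]]'
python3 - <<'E'
from h import *
x,y=slot(3,.103);go(x,y,.068,A)
E
```

```text
t: 36.0
tool_pos: [0.5524, -0.1346, 0.08]
orientation: [0.146, 1.563, -0.147]
force: [-0.4, 0.3, -0.4]
opening: 0.0113
t 36.0 tcp [ 0.5524 -0.1346  0.08  ] F [-0.42  0.35 -0.4 ] open 0.0113 q [-0.329  0.14   1.716  0.     1.283 -0.143]
[[ 0.002  0.185  0.983]
 [-0.001  0.983 -0.185]
 [-1.    -0.     0.002]]
shift [ 0.012  -0.0001 -0.0012] turn [-0.0005  0.0024  0.0003]
```

```bash
python3 -m inch '[[[0.006,0,-0.001,0,0.002,0,0],[0.005,0,0,0,0,0,0],[0,0,0,0,0,0,0],[0,0.01,0,0,0,0,0],[0,0.01,0,0,0,0,0],[0,0.01,0,0,0,0,0],[0,0.01,0,0,0,0,0],[0,0.002,0,0,0,0,0],[0,0,0,0,0,0,0]]]'
python3 - <<'E'
from h import *
x,y=slot(3,.056);go(x,y,.068,A)
E
```

```text
t: 36.9
tool_pos: [0.5602, -0.0883, 0.0684]
orientation: [0.145, 1.565, -0.145]
force: [-0.5, -0.3, 0.0]
opening: 0.0113
t 36.9 tcp [ 0.5602 -0.0883  0.0684] F [-0.53 -0.31  0.02] open 0.0113 q [-0.247  0.151  1.726  0.     1.263 -0.062]
[[ 0.001  0.184  0.983]
 [-0.     0.983 -0.184]
 [-1.     0.     0.001]]
shift [ 0.0004 -0.0001 -0.0003] turn [ 0.0007  0.0008 -0.0001]
```

```bash
python3 -m inch '[[[0,0,0,0.143,0,0,0],[0,0,0,0.143,0,0,0],[0,0,0,0.143,0,0,0],[0,0,0,0.143,0,0,0],[0,0,0,0.143,0,0,0],[0,0,0,0,0,0,0]]]'
python3 - <<'E'
from h import *
x,y=slot(3,.056);go(x,y,.068,A-np.pi/2)
E
```

```text
t: 37.5
tool_pos: [0.5601, -0.0892, 0.0687]
orientation: [0.722, 1.446, -0.724]
force: [-0.6, -0.1, -0.9]
opening: 0.0112
t 37.5 tcp [ 0.5601 -0.0892  0.0687] F [-0.64 -0.13 -0.92] open 0.0112 q [-2.470e-01  1.510e-01  1.726e+00 -1.000e-03  1.264e+00  6.800e-01]
[[ 0.001  0.8    0.601]
 [-0.002  0.601 -0.8  ]
 [-1.    -0.     0.002]]
shift [ 0.0007  0.0004 -0.0008] turn [ 8.301e-01  1.700e-03 -3.000e-04]
```

```bash
python3 -m inch '[[[0,0,-0.0008,0.14,0,0,0],[0,0,0,0.14,0,0,0],[0,0,0,0.14,0,0,0],[0,0,0,0.14,0,0,0],[0,0,0,0.14,0,0,0],[0,0,0,0.13,0,0,0],[0,0,0,0,0,0,0]]]'
python3 - <<'E'
from h import *
x,y=slot(3,.056);go(x,y,.0678,A-np.pi/2)
E
```

```text
t: 38.2
tool_pos: [0.5597, -0.0899, 0.0691]
orientation: [1.343, 1.113, -1.344]
force: [-0.3, -0.2, -1.3]
opening: 0.0117
t 38.2 tcp [ 0.5597 -0.0899  0.0691] F [-0.26 -0.18 -1.28] open 0.0117 q [-0.248  0.149  1.727 -0.002  1.264  1.508]
[[ 0.001  0.983 -0.184]
 [-0.002 -0.184 -0.983]
 [-1.     0.001  0.002]]
shift [ 0.0013 -0.     -0.0016] turn [ 0.0009  0.0022 -0.0015]
```

```bash
python3 -m inch '[[[0.0013,0,-0.0016,0,0.002,-0.001,0],[0,0,0,0,0,0,0.4],[0,0,0,0,0,0,0.4],[0,0,0,0,0,0,0.4],[-0.025,0,0,0,0,0,0.4],[-0.04,0,0,0,0,0,0.4],[-0.04,0,0,0,0,0,1],[-0.04,0,0,0,0,0,1],[0,0,0,0,0,0,1]]]'
python3 - <<'E'
from h import *
st()
c=cam('scene');s=cam('side');w=cam('wrist')
print(onz(c,[421,137],.112))
a=cv2.resize(c['frame'][110:270,260:460],(500,400),interpolation=cv2.INTER_CUBIC)
b=cv2.resize(s['frame'][140:260,200:400],(500,300),interpolation=cv2.INTER_CUBIC)[:200]
b2=cv2.resize(s['frame'][140:220,200:300],(300,240),interpolation=cv2.INTER_CUBIC)
o=np.zeros((600,800,3),np.uint8);o[:400,:500]=a;o[400:600,:500]=b;o[:240,500:]=b2
o[240:428,500:]=cv2.resize(w['frame'],(300,188))
cv2.imwrite('pics/c6.png',o)
import pickle;pickle.dump((c,s,w),open('w6.pkl','wb'))
E
```

```text
t: 39.1
tool_pos: [0.5586, -0.088, 0.2166]
orientation: [1.327, 1.131, -1.33]
force: [1.2, 0.8, 0.5]
opening: 0.0569
t 39.1 tcp [ 0.5586 -0.088   0.2166] F [1.2  0.81 0.46] open 0.0569 q [-0.247  0.037  1.57  -0.     1.538  1.486]
[[-0.003  0.987 -0.161]
 [ 0.001 -0.161 -0.987]
 [-1.    -0.003 -0.   ]]
[[0.40285869 0.27715365 0.112     ]]
```

View pics/c6.png

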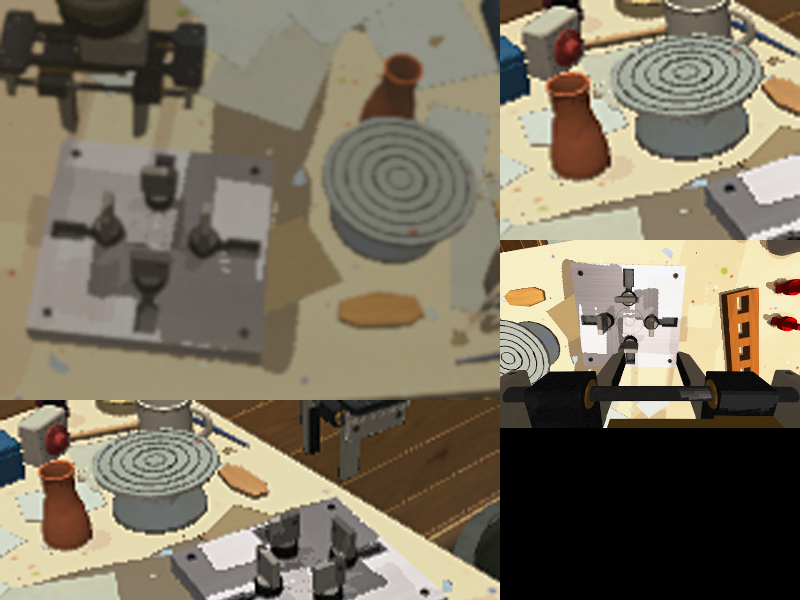

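All four posts stand locked. The vase mouth is at scene (421.6,137.2) and side (223.3,167.3), upright, next to the banding wheel.

Run:
```python
from h import *
import pickle
c,s,w=pickle.load(open('w6.pkl','rb'))
print(onz(c,[421.6,137.2],.112),onz(s,[223.3,167.3],.112))
uc=[419.6,181.2]; us=[200+(687-500)/3,140+72/3]
for z in(.05,.07,.09,.11): print(z,onz(c,uc,z)[0].round(3),onz(s,us,z)[0].round(3))
v=onz(c,[421.6,137.2],.112)[0]
go(v[0]-.02,v[1],.24,-1.35,14)
```

```text
[[0.4037441  0.27880604 0.112     ]] [[0.40614909 0.27578088 0.112     ]]
0.05 [0.521 0.262 0.05 ] [0.568 0.289 0.05 ]
0.07 [0.534 0.254 0.07 ] [0.551 0.262 0.07 ]
0.09 [0.547 0.247 0.09 ] [0.534 0.235 0.09 ]
0.11 [0.561 0.24  0.11 ] [0.517 0.208 0.11 ]
t 39.25 tcp [ 0.5551 -0.0872  0.2089] F [-0.66  0.91 -1.01] open 0.0684 q [-0.247  0.042  1.579 -0.     1.535  1.487]
[[-0.014  0.987 -0.162]
 [ 0.003 -0.162 -0.987]
 [-1.    -0.014 -0.001]]
shift [-0.002  -0.0163 -0.0238] turn [-0.0274 -0.0003  0.001 ]
```

```bash
python3 -m inch '[[[-0.004,-0.017,-0.0279,0,0,0,1],[-0.003,-0.017,-0.0279,0,0,0,1],[-0.002,-0.017,-0.0279,0,0,0,1],[0,-0.017,-0.0279,0,0,0,1],[0,-0.017,-0.0279,0,0,0,1],[0,-0.017,-0.0279,0,0,0,1],[0,-0.017,-0.0279,0,0,0,1],[0,-0.017,-0.0279,0,0,0,1],[0,-0.017,-0.0279,0,0,0,1],[0,-0.017,-0.0279,0,0,0,1],[0,-0.017,-0.0279,0,0,0,1],[0,-0.014,-0.023,0,0,0,1],[0,0,0,-0.1,0,0,1],[0,0,0,0,0,0,1]]]' 8
python3 - <<'E'
from h import *
go(.405,.277,.15,-1.6)
import pickle
w=cam('wrist');s=cam('side');c=cam('scene');pickle.dump((c,s,w),open('w7.pkl','wb'));cv2.imwrite('pics/w7.png',w['frame'])
E
```

```text
t: 40.65
tool_pos: [0.3867, 0.2805, 0.1908]
orientation: [1.215, 1.222, -1.301]
force: [-0.2, 0.2, 0.7]
opening: 0.0933
t 40.65 tcp [0.3867 0.2805 0.1908] F [-0.18  0.17  0.74] open 0.0933 q [ 0.5   -0.137  1.787  0.025  1.55   2.126]
[[-0.063  0.996 -0.057]
 [-0.006 -0.057 -0.998]
 [-0.998 -0.062  0.01 ]]
shift [0.0396 0.021  0.002 ] turn [-0.0277  0.0087  0.0625]
```

View pics/w7.png

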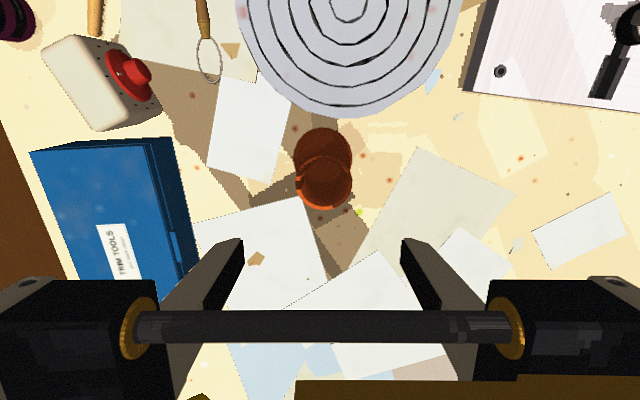

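The wrist view shows the vase upright and clear of the wheel. Its mouth is centred at about (324,181), spanning x 296–352 and y 155–208.

Run:
```python
from h import *
import pickle
c,s,w=pickle.load(open('w7.pkl','rb'))
P=onz(w,[[324,181],[296,181],[352,181],[324,155],[324,208]],.112);print(P.round(4))
h=cv2.cvtColor(w['frame'],cv2.COLOR_BGR2HSV);m=cv2.inRange(h,(0,140,30),(14,255,255));m[:,:280]=0;m[:,365:]=0;m[:120]=0;m[225:]=0
p=cv2.boundingRect(m);print(p, onz(w,[[p[0]+p[2]/2,127]],0.01).round(4))
v=P[1:].mean(0); print(v); go(v[0],v[1],.15,-1.6)
```

```text
[[0.4039 0.2775 0.112 ]
 [0.4053 0.3013 0.112 ]
 [0.4025 0.2536 0.112 ]
 [0.4263 0.2762 0.112 ]
 [0.3791 0.2788 0.112 ]]
(293, 126, 72, 94) [[0.4358 0.2684 0.01  ]]
[0.40331249 0.27747955 0.112     ]
t 40.8 tcp [0.3877 0.2798 0.1917] F [ 0.38 -0.45  0.57] open 0.0931 q [ 0.498 -0.138  1.786  0.025  1.551  2.13 ]
[[-0.061  0.996 -0.063]
 [-0.005 -0.063 -0.998]
 [-0.998 -0.061  0.009]]
shift [0.0406 0.0182 0.0009] turn [-0.0341  0.0081  0.0612]
```

```bash
python3 -m inch '[[[0,0.018,0.001,-0.034,0.008,0.061,1],[0.015,0,0,0,0,0,1],[0.02,0,0,0,0,0,1],[0.02,0,0,0,0,0,1],[0,0,0,0,0,0,1]]]'
python3 - <<'E'
from h import *
go(.4033,.2775,.089,-1.6)
E
```

```text
t: 41.3
tool_pos: [0.4053, 0.2745, 0.1304]
orientation: [1.239, 1.191, -1.245]
force: [-0.2, 0.2, -0.2]
opening: 0.0936
t 41.3 tcp [0.4053 0.2745 0.1304] F [-0.2   0.22 -0.16] open 0.0936 q [ 4.900e-01 -1.180e-01  1.879e+00  1.000e-03  1.384e+00  2.104e+00]
[[-0.004  0.999 -0.044]
 [-0.001 -0.044 -0.999]
 [-1.    -0.004  0.001]]
shift [ 0.0414 -0.0019 -0.0029] turn [-0.0146  0.0011  0.0042]
```

```bash
python3 -m inch '[[[0.014,-0.002,-0.003,-0.014,0.001,0.004,1],[0.014,0,0,0,0,0,1],[0.012,0,0,0,0,0,1],[0,0,0,0,0,0,1]]]'
python3 - <<'E'
from h import *
go(.4033,.2775,.089,-1.6)
E
```

```text
t: 41.7
tool_pos: [0.4027, 0.2763, 0.0882]
orientation: [1.234, 1.194, -1.239]
force: [-0.2, 0.3, 0.3]
opening: 0.0931
t 41.7 tcp [0.4027 0.2763 0.0882] F [-0.15  0.28  0.34] open 0.0931 q [ 4.950e-01 -7.800e-02  1.923e+00  1.000e-03  1.301e+00  2.102e+00]
[[-0.004  0.999 -0.037]
 [-0.001 -0.037 -0.999]
 [-1.    -0.004  0.001]]
shift [-0.0008  0.0005 -0.0012] turn [-0.0074  0.001   0.004 ]
```

```bash
python3 -m inch '[[[-0.0005,0,-0.001,0,0.001,0.004,0.6],[0,0,0,0,0,0,0.42],[0,0,0,0,0,0,0.42],[0,0,0,0,0,0,0.42],[0,0,0,0,0,0,0.42],[0,0,0,0,0,0,0.42]]]' 9
python3 - <<'E'
from h import *
go(.4033,.2775,.089,-1.6)
E
```

```text
t: 42.3
tool_pos: [0.4045, 0.2781, 0.0915]
orientation: [1.24, 1.19, -1.233]
force: [0.1, -1.1, -0.1]
opening: 0.0498
t 42.3 tcp [0.4045 0.2781 0.0915] F [ 0.13 -1.13 -0.08] open 0.0498 q [ 0.498 -0.084  1.922 -0.     1.3    2.106]
[[ 0.004  0.999 -0.038]
 [ 0.002 -0.038 -0.999]
 [-1.     0.003 -0.002]]
shift [ 0.0025 -0.0012  0.0007] turn [-0.0086 -0.002  -0.0035]
```

Opening of 49.8 mm equals the mouth diameter, so the pads may sit on the rim. I open slightly, lower 7 mm and grip again.

```bash
python3 -m inch '[[[0,0,0,0,0,0,0.75],[0,0,0,0,0,0,0.75],[0,0,0,0,0,0,0.75],[0.004,-0.001,0.0005,-0.008,-0.002,-0.003,0.75],[0.004,0,0,0,0,0,0.75],[0,0,0,0,0,0,0.75]]]' 9
python3 - <<'E'
from h import *
go(.4033,.2775,.083,-1.6)
E
```

```text
t: 42.9
tool_pos: [0.4035, 0.2777, 0.083]
orientation: [1.231, 1.195, -1.23]
force: [0.1, -0.2, 0.5]
opening: 0.0697
t 42.9 tcp [0.4035 0.2777 0.083 ] F [ 0.11 -0.21  0.48] open 0.0697 q [ 0.498 -0.073  1.928 -0.     1.286  2.098]
[[ 0.     1.    -0.029]
 [ 0.    -0.029 -1.   ]
 [-1.     0.    -0.   ]]
shift [-0.     -0.0002  0.0002] turn [ 0.0002 -0.0001 -0.0005]
```

```bash
python3 -m inch '[[[0,0,0,0,0,0,0.42],[0,0,0,0,0,0,0.42],[0,0,0,0,0,0,0.42],[0,0,0,0,0,0,0.42],[0,0,0,0,0,0,0.42],[0,0,0,0,0,0,0.42]]]' 9
python3 - <<'E'
from h import *
go(.4033,.2775,.083,-1.6)
E
```

```text
t: 43.5
tool_pos: [0.4032, 0.2774, 0.0825]
orientation: [1.23, 1.195, -1.231]
force: [0.7, 0.1, -0.2]
opening: 0.0492
t 43.5 tcp [0.4032 0.2774 0.0825] F [ 0.7   0.09 -0.21] open 0.0492 q [ 0.498 -0.072  1.929 -0.     1.286  2.098]
[[-0.     1.    -0.029]
 [-0.001 -0.029 -1.   ]
 [-1.    -0.     0.001]]
shift [-0.0005  0.0001 -0.0001] turn [0.0002 0.0007 0.0003]
```

```bash
python3 -m inch '[[[0,0,0,0,0,0,0.42],[0,0,0,0,0,0,0.42],[0,0,0,0,0,0,0.42],[0,0,0,0,0,0,0.42]]]' 9
python3 - <<'E'
from h import *
go(.4033,.2775,.083,-1.6)
E
```

```text
t: 43.9
tool_pos: [0.4032, 0.2774, 0.0825]
orientation: [1.23, 1.195, -1.231]
force: [-0.7, 0.3, -0.4]
opening: 0.0495
t 43.9 tcp [0.4032 0.2774 0.0825] F [-0.7   0.26 -0.41] open 0.0495 q [ 0.498 -0.072  1.929 -0.     1.286  2.098]
[[-0.     1.    -0.029]
 [-0.001 -0.029 -1.   ]
 [-1.    -0.     0.001]]
shift [-0.0005  0.0001 -0.0001] turn [0.0002 0.0006 0.0003]
```

The fingers stop at 49.5 mm at both heights, so they hold the 50 mm mouth rim. That hangs stably with the heavy foot below. I lift gently at 10 N and check.

```bash
python3 -m inch '[[[-0.004,0,0,0,0,0,0.42],[-0.01,0,0,0,0,0,0.42],[-0.02,0,0,0,0,0,0.42],[-0.03,0,0,0,0,0,0.42],[-0.03,0,0,0,0,0,0.42],[-0.03,0,0,0,0,0,0.42],[0,0,0,0,0,0,0.42],[0,0,0,0,0,0,0.42]]]' 10
python3 - <<'E'
from h import *
go(*B,.205,-1.6,16)
c=cam('side');s=cam('scene')
a=cv2.resize(c['frame'][60:240,150:350],(500,450),interpolation=cv2.INTER_CUBIC)
b=cv2.resize(s['frame'][70:190,380:480],(300,360),interpolation=cv2.INTER_CUBIC)
o=np.zeros((450,800,3),np.uint8);o[:,:500]=a;o[:360,500:]=b
cv2.imwrite('pics/c8.png',o)
E
```

```text
t: 44.7
tool_pos: [0.4019, 0.277, 0.2135]
orientation: [1.229, 1.196, -1.232]
force: [-0.5, 0.8, -2.5]
opening: 0.0492
t 44.7 tcp [0.4019 0.277  0.2135] F [-0.45  0.83 -2.46] open 0.0492 q [ 0.498 -0.177  1.779 -0.     1.541  2.098]
[[-0.002  1.    -0.029]
 [-0.001 -0.029 -1.   ]
 [-1.    -0.002  0.001]]
shift [0.0005 0.0111 0.0191] turn [0.     0.0001 0.0001]
```

View pics/c8.png

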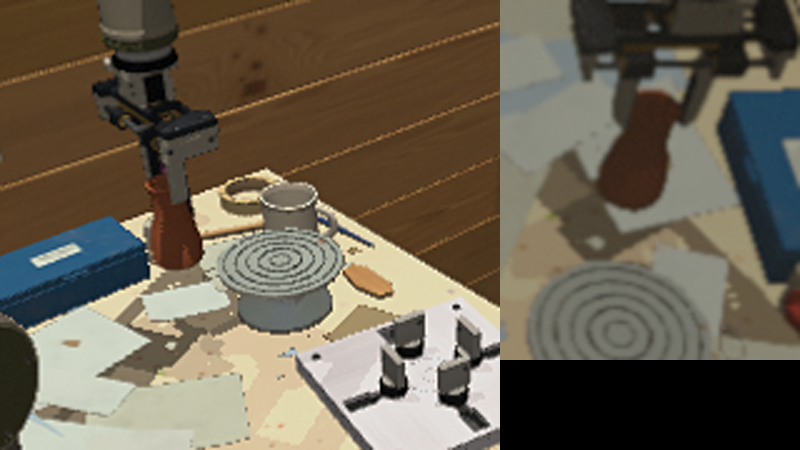

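The vase hangs upright in the jaws, wrist force about 2.5 N. I carry it to the board middle.

```bash
python3 -m inch '[[[0,0.006,0.01,0,0,0,0.42],[0,0.011,0.019,0,0,0,0.42],[0,0.011,0.019,0,0,0,0.42],[0,0.011,0.019,0,0,0,0.42],[0,0.011,0.019,0,0,0,0.42],[0,0.011,0.019,0,0,0,0.42],[0,0.011,0.019,0,0,0,0.42],[0,0.011,0.019,0,0,0,0.42],[0,0.011,0.019,0,0,0,0.42],[0,0.011,0.019,0,0,0,0.42],[0,0.011,0.019,0,0,0,0.42],[0,0.011,0.019,0,0,0,0.42],[0,0.011,0.019,0,0,0,0.42],[0,0.011,0.019,0,0,0,0.42],[0,0.011,0.019,0,0,0,0.42],[0,0.006,0.01,0,0,0,0.42],[0,0,0,0,0,0,0.42],[0,0,0,0,0,0,0.42]]]'
python3 - <<'E'
from h import *
go(*B,.125,-1.6)
E
```

```text
t: 46.6
tool_pos: [0.5512, -0.0399, 0.1826]
orientation: [1.201, 1.223, -1.272]
force: [-0.2, 1.0, -1.2]
opening: 0.0491
t 46.6 tcp [ 0.5512 -0.0399  0.1826] F [-0.16  1.04 -1.24] open 0.0491 q [-0.154  0.065  1.603 -0.016  1.519  1.449]
[[-0.048  0.998 -0.03 ]
 [-0.009 -0.031 -0.999]
 [-0.999 -0.048  0.011]]
shift [ 0.0565  0.0216 -0.0078] turn [-0.0014  0.0105  0.0479]
```

```bash
python3 -m inch '[[[-0.005,0.011,-0.004,0,0.005,0.024,0.42],[-0.003,0.010,-0.004,0,0.005,0.024,0.42],[0,0,0,0,0,0,0.42],[0,0,0,0,0,0,0.42]]]'
python3 - <<'E'
from h import *
go(*B,.125,-1.6)
E
```

```text
t: 47.0
tool_pos: [0.5741, -0.029, 0.1906]
orientation: [1.233, 1.194, -1.225]
force: [-0.8, 0.7, -2.3]
opening: 0.0494
t 47.0 tcp [ 0.5741 -0.029   0.1906] F [-0.81  0.74 -2.3 ] open 0.0494 q [-0.141  0.066  1.588  0.002  1.484  1.457]
[[ 0.005  1.    -0.027]
 [ 0.001 -0.027 -1.   ]
 [-1.     0.005 -0.001]]
shift [ 0.0656 -0.0039  0.0045] turn [ 0.0017 -0.0014 -0.0047]
```

```bash
python3 -m inch '[[[0.005,-0.0035,0.004,0,-0.001,-0.004,0.42],[0.015,0,0,0,0,0,0.42],[0.015,0,0,0,0,0,0.42],[0.01,0,0,0,0,0,0.42],[0,0,0,0,0,0,0.42]]]'
python3 - <<'E'
from h import *
go(*B,.1085,-1.6)
import pickle
s=cam('side');c=cam('scene');w=cam('wrist');pickle.dump((c,s,w),open('w9.pkl','wb'))
E
```

```text
t: 47.5
tool_pos: [0.5688, -0.0325, 0.1404]
orientation: [1.228, 1.198, -1.23]
force: [-0.8, 0.2, -1.4]
opening: 0.0492
t 47.5 tcp [ 0.5688 -0.0325  0.1404] F [-0.76  0.2  -1.4 ] open 0.0492 q [-0.147  0.092  1.653  0.     1.399  1.45 ]
[[-0.002  1.    -0.026]
 [ 0.    -0.026 -1.   ]
 [-1.    -0.002 -0.   ]]
shift [0.0319 0.0015 0.0007] turn [ 0.0027 -0.0003  0.0017]
```

```bash
python3 -m inch '[[[0.006,0.0015,0.0007,0.002,0,0.0017,0.42],[0.006,0,0,0,0,0,0.42],[0.005,0,0,0,0,0,0.42],[0,0,0,0,0,0,0.42]]]'
python3 - <<'E'
from h import *
go(*B,.1085,-1.6)
E
```

```text
t: 48.05
tool_pos: [0.5736, -0.0338, 0.1268]
orientation: [1.233, 1.19, -1.225]
force: [0.6, -0.4, -3.1]
opening: 0.0488
t 48.05 tcp [ 0.5736 -0.0338  0.1268] F [ 0.56 -0.44 -3.07] open 0.0488 q [-0.148  0.106  1.663  0.     1.365  1.451]
[[ 0.007  1.    -0.029]
 [-0.001 -0.029 -1.   ]
 [-1.     0.007  0.001]]
shift [ 0.0183 -0.0035 -0.0004] turn [ 0.0005  0.0005 -0.0074]
```

Foot is about at pad-top height, with the arm 3.5 mm off sideways. I correct that before going lower.

```bash
python3 -m inch '[[[-0.001,-0.0035,0,0,0,-0.007,0.42],[0,0,0,0,0,0,0.42],[0,0,0,0,0,0,0.42]]]'
python3 - <<'E'
from h import *
go(*B,.1085,-1.6)
E
```

```text
t: 48.35
tool_pos: [0.5698, -0.0337, 0.1281]
orientation: [1.23, 1.195, -1.231]
force: [-0.1, -0.2, -2.3]
opening: 0.0491
t 48.35 tcp [ 0.5698 -0.0337  0.1281] F [-0.08 -0.19 -2.3 ] open 0.0491 q [-1.480e-01  1.030e-01  1.664e+00 -1.000e-03  1.375e+00  1.451e+00]
[[-0.     1.    -0.029]
 [-0.001 -0.029 -1.   ]
 [-1.    -0.     0.001]]
shift [ 0.0196  0.0005 -0.0004] turn [0.0006 0.0005 0.0002]
```

```bash
python3 -m inch '[[[0.004,0.0005,0,0,0,0,0.42],[0.004,0,0,0,0,0,0.42],[0.004,0,0,0,0,0,0.42],[0,0,0,0,0,0,0.42]]]'
python3 - <<'E'
from h import *
go(*B,.1085,-1.6)
E
```

```text
t: 48.75
tool_pos: [0.5707, -0.0337, 0.1154]
orientation: [1.23, 1.195, -1.23]
force: [-0.8, 0.1, -3.0]
opening: 0.0492
t 48.75 tcp [ 0.5707 -0.0337  0.1154] F [-0.85  0.14 -2.97] open 0.0492 q [-1.480e-01  1.150e-01  1.675e+00 -1.000e-03  1.351e+00  1.451e+00]
[[ 0.001  1.    -0.029]
 [-0.001 -0.029 -1.   ]
 [-1.     0.001  0.001]]
shift [ 0.0069 -0.0004 -0.0004] turn [ 0.0006  0.0006 -0.0007]
```

```bash
python3 -m inch '[[[0.003,-0.0004,0,0,0,0,0.42],[0.002,0,0,0,0,0,0.42],[0.001,0,0,0,0,0,0.42],[0,0,0,0,0,0,0.42]]]'
python3 - <<'E'
from h import *
go(*B,.1085,-1.6)
E
```

```text
t: 49.15
tool_pos: [0.5704, -0.0337, 0.1089]
orientation: [1.23, 1.194, -1.23]
force: [0.7, 0.0, -1.5]
opening: 0.0492
t 49.15 tcp [ 0.5704 -0.0337  0.1089] F [ 0.69  0.05 -1.53] open 0.0492 q [-1.480e-01  1.200e-01  1.682e+00 -1.000e-03  1.338e+00  1.451e+00]
[[ 0.001  1.    -0.029]
 [-0.001 -0.029 -1.   ]
 [-1.     0.001  0.001]]
shift [ 0.0004 -0.0001 -0.0004] turn [ 0.0007  0.0007 -0.001 ]
```

```bash
python3 -m inch '[[[0.001,0,0,0,0,0,0.42],[0,0,0,0,0,0,0.42]]]'
python3 -m inch '[[[0,0,0,0,0,0,0.6],[0,0,0,0,0,0,0.7],[0,0,0,0,0,0,0.8],[0,0,0,0,0,0,0.8],[0,0,0,0,0,0,0.8],[0,0,0,0,0,0,0.8]]]'
python3 - <<'E'
from h import *
go(*B,.25,-1.6)
E
```

```text
t: 49.35
tool_pos: [0.5713, -0.0339, 0.1088]
orientation: [1.231, 1.193, -1.228]
force: [-0.3, -0.3, -1.3]
opening: 0.0493
t: 49.95
tool_pos: [0.5714, -0.0339, 0.1092]
orientation: [1.231, 1.192, -1.228]
force: [-0.1, -0.0, 0.0]
opening: 0.0745
t 49.95 tcp [ 0.5714 -0.0339  0.1092] F [-0.11 -0.05  0.01] open 0.0745 q [-1.480e-01  1.200e-01  1.682e+00 -1.000e-03  1.337e+00  1.451e+00]
[[ 0.003  1.    -0.029]
 [-0.001 -0.029 -1.   ]
 [-1.     0.003  0.001]]
shift [-0.1408 -0.0006 -0.0004] turn [ 0.0006  0.0009 -0.0032]
```

```bash
python3 -m inch '[[[-0.01,0,0,0,0,0,0.8],[-0.02,0,0,0,0,0,0.8],[-0.03,0,0,0,0,0,0.8],[-0.03,0,0,0,0,0,0.8],[-0.03,0,0,0,0,0,0.8],[-0.03,0,0,0,0,0,0.8],[0,-0.03,0,0,0,0,0.8],[0,-0.03,0,0,0,0,0.8],[0,-0.03,0,0,0,0,0.8],[0,0,0,0,0,0,0.8],[0,0,0,0,0,0,0.8]]]'
python3 - <<'E'
from h import *
st()
import pickle
s=cam('side');c=cam('scene');w=cam('wrist');pickle.dump((c,s,w),open('w10.pkl','wb'))
o=np.zeros((600,800,3),np.uint8)
o[:300,:480]=cv2.resize(w['frame'],(480,300));o[:300,480:]=cv2.resize(s['frame'][130:270,250:400],(320,300),interpolation=cv2.INTER_CUBIC)
o[300:,:400]=cv2.resize(c['frame'][130:270,240:400],(400,300),interpolation=cv2.INTER_CUBIC)
cv2.imwrite('pics/c10.png',o)
cv2.imwrite('pics/w10.png',w['frame'])
E
```

```text
t: 51.05
tool_pos: [0.4787, -0.0311, 0.2732]
orientation: [1.233, 1.187, -1.224]
force: [0.2, -0.4, -0.1]
opening: 0.0744
t 51.05 tcp [ 0.4787 -0.0311  0.2732] F [ 0.25 -0.36 -0.12] open 0.0744 q [-1.710e-01 -2.280e-01  1.716e+00 -1.000e-03  1.644e+00  1.428e+00]
[[ 0.009  1.    -0.029]
 [-0.002 -0.029 -1.   ]
 [-1.     0.009  0.002]]
```

View pics/c10.png

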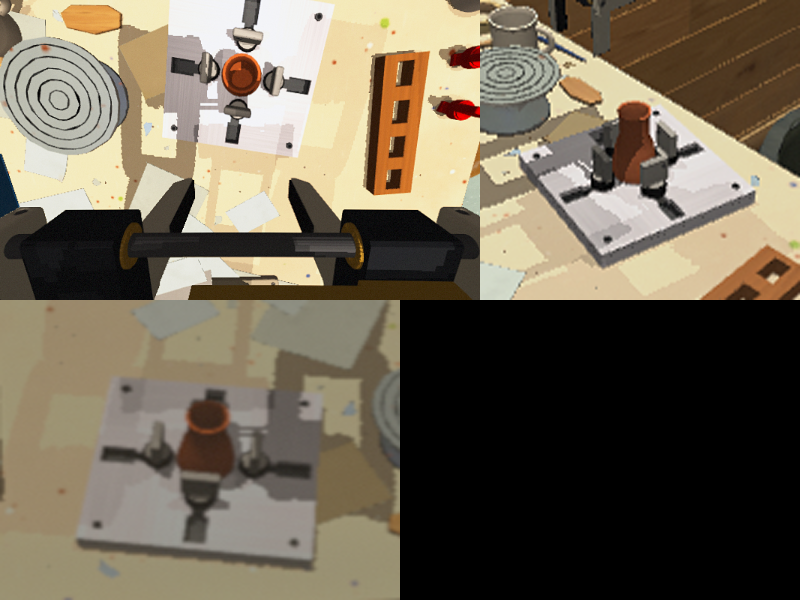

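The vase stands upright between the four posts, wrist mouth at about (323,99) full scale, all wings across. Now a numeric check of its centre and the wing angles.

Run:
```python
from h import *
import pickle
c,s,w=pickle.load(open('w10.pkl','rb'))
h=cv2.cvtColor(w['frame'],cv2.COLOR_BGR2HSV);m=cv2.inRange(h,(0,130,30),(16,255,255));k=np.zeros_like(m);k[55:140,280:365]=1;m*=k
n,l,t,ce=cv2.connectedComponentsWithStats(m);i=1+np.argmax(t[1:,4]);x,y,W,H=t[i][:4];print(x,y,W,H)
P=onz(w,[[x,y+H/2],[x+W,y+H/2]],.138);print('wrist mouth y-extent mid',P.mean(0).round(4))
e=onz(w,[[x+W/2,y+H]],.138)[0];print('near rim edge',e.round(4),'centre x~',e[0]+.025,'B',B)
# wing tops: bright grey blobs around homes
g=cv2.inRange(h,(0,0,110),(180,45,225))
for j in range(4):
    q=proj(w,[[*slot(j,.056),.086]])[0]; a=A+j*np.pi/2+np.pi/2; d=.022*np.array([np.cos(a),np.sin(a)])
    print(j,q.round(),proj(w,[[*(slot(j,.056)-d),.086],[*(slot(j,.056)+d),.086]]).round().tolist())
cr=cv2.resize(w['frame'][0:200,220:440],(660,600),interpolation=cv2.INTER_CUBIC)
for j in range(4):
    a=A+j*np.pi/2+np.pi/2; d=.022*np.array([np.cos(a),np.sin(a)])
    p=(proj(w,[[*(slot(j,.056)-d),.086],[*(slot(j,.056)+d),.086]])-[220,0])*3
    cv2.line(cr,tuple(map(int,p[0])),tuple(map(int,p[1])),(0,255,0),1)
cv2.imwrite('pics/c11.png',cr)
```

```text
296 71 53 57
wrist mouth y-extent mid [ 0.5694 -0.0341  0.138 ]
near rim edge [ 0.5427 -0.0333  0.138 ] centre x~ 0.5676585590285492 B [ 0.5703 -0.0333]
0 [330.  46.] [[350.0, 49.0], [309.0, 42.0]]
1 [272.  92.] [[274.0, 71.0], [270.0, 112.0]]
2 [314. 150.] [[296.0, 147.0], [333.0, 152.0]]
3 [370. 108.] [[366.0, 128.0], [374.0, 88.0]]
```

View pics/c11.png

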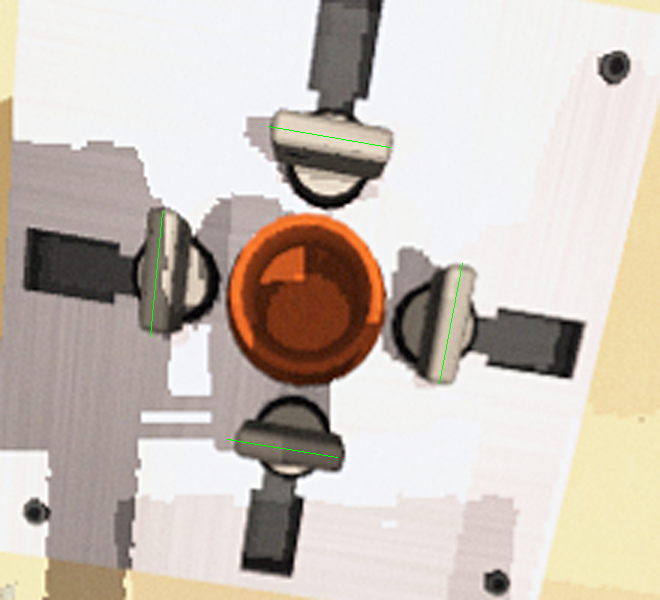

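The predicted wing lines (green) lie on all four wings within about 2 mm and a few degrees. The vase centre is 1–3 mm off the middle. I hand in.

```bash
python3 -c "
from plant import workorder; print(workorder.close_job())"
```

```text
the job is handed in; nothing more can be done
None
```

The job is handed in at about 51 s of robot time. All four posts are locked in their own slots (1, 2, 0, 3 in the order placed). After that I stood the vase in the middle, gripped at 9–10 N, and let it go.

- **Posts:** in the last wrist picture the four wings lie within about 2 mm and a few degrees of the lines expected for a post locked at home.
- **Vase:** it looks upright in all three cameras and sits about 1–3 mm from the board middle. I estimated its centre two ways, and they differ by about 2 mm.
- **Robot:** the gripper ended clear, with no contact force read. No bystander was touched, though I did not measure their final positions.

Two things went differently than planned:
- **First post:** I first gripped it too high because I had the wing top's height wrong, and regripped it lower before lifting.
- **Vase grip:** the fingers stopped at 49.5 mm, so they probably held the 50 mm mouth rim rather than the neck. It hung upright and did not slip.

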